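# Lay the coffee tray for two guests

### The job

Lay the coffee tray for two guests: stand the small white cup in the well of the white saucer and the navy mug in the well of the dark blue saucer, each with its ear turned outward to its own end of the tray, and lay the teaspoon lengthwise along the middle of the dark rubber strip between the saucers, bowl away from you. The white-cup guest takes cream and the navy-mug guest takes sugar, so stand the cream canister in the middle of the square recess right behind the white saucer and the green sugar tin down in the square recess right behind the blue saucer. Leave the green mug where it stands.

Things in the scene. Friction and masses are not known exactly. Their poses are not given: they have to be found in the camera images.
- white_cup (a point): Small white coffee cup, loose, 0.11 kg, 56 mm high; round body 60 mm wide at the rim, 43 mm at the foot. Point: centre of the round body, half-way up (28 mm above its foot). z up; its ear (12 mm wide, 18 to 53 mm above the foot) points along -y, outer edge 54 mm from this point. Can be taken from above across the body (along x, clear of the ear).
- navy_mug (a point): Dark navy mug, loose, open on top, 0.27 kg, rim wall 82 mm high; round body 71 mm wide at the rim, 56 mm at the foot. Point: centre of the round body, 43.5 mm above its foot. z up; its ear (12 mm wide, 26 to 87 mm above the foot) points along -y, outer edge 67 mm from this point. Can be taken from above by the rim wall (32 mm out from the centre, some 6 mm thick) or the ear.
- teaspoon (a point): Steel teaspoon, loose, lying flat, 130 x 26 x 11 mm, 0.035 kg; 20 mm wide at mid-length, widest only 4 mm above the table, so grip it low. Point: middle of its length and width, half-way up (5.5 mm above what it lies on). x runs along the spoon towards the bowl (+x end), y across, z up.
- cream_canister (a point): Cream-coloured round board canister with teal lid and bands, loose, 0.32 kg, body 68 mm across, lid 71 mm across in its top 10 mm, 143 mm high. Point: its centre, half-way up (71.5 mm). z up; round, so its turn does not matter.
- sugar_tin (a point): Dark green square tin (lid fixed), loose, 0.25 kg, 87 x 87 mm at the lid (84 x 84 mm body), 110 mm high with its knob. Point: its centre, half-way up to the knob's top (55 mm above the underside). x and y along its sides, z up. Take it by the round knob on top (20 mm across, 97 to 110 mm above the underside).
- saucer_white: White saucer, 112 mm across, 15 mm high, fixed on the tray, in front of either the left or the right recess. Origin: centre of its underside; x away from the robot (as the tray's), z up. Its well is a flat floor 5 mm above the origin inside a raised ring, 56 mm inside diameter, 4 mm deep.
- saucer_navy: Dark blue saucer, 124 mm across, 15 mm high, fixed on the tray, in front of the other recess. Origin: centre of its underside; x away from the robot (as the tray's), z up. Its well is a flat floor 5 mm above the origin inside a raised ring, 69 mm inside diameter, 4 mm deep.
- tray: Wooden serving tray 280 (x) x 340 (y) mm, fixed; rim 18, end grips 34 mm high. Origin: centre of its underside; x to its back (away from the robot), y left, z up. Floor at z 6 mm. Saucers centred at x -60, y +-98 mm. Behind them two square recesses, 98 mm inside, ribs 8 mm high, centred at x 75, y +-98 mm. Dark rubber strip 170 (x) x 56 x 2 mm, centred on the tray's floor.
- green_mug (a point): Tall olive green mug standing upside down, loose, 0.27 kg, 112 mm high, body up to 87 mm wide, with an ear. Not needed: it stays where it stands. Point: centre of its body, half-way up. z up, ear along -y.

How it is judged:
By the outcome, as a careful person would: the job done as asked, in the order asked, and still so for the second after the job is handed in, with the robot touching nothing.
It also fails if it takes over 131 s, if anything falls off the work surface, if the arm or the gripper's body presses on something with over 40 N, if the wrist force passes 120 N, or if a joint passes its speed limit or range.

### The arm

A 7-joint arm with a two-finger parallel gripper is mounted at the origin on a cart in front of the work surface, level with it; the furniture and walls round the work are solid. World frame = base frame: x ahead of the robot, y to its left, z up, the work surface at z = 0. Lengths are in m, angles in rad, forces in N, time in s.
With the tool pointing down it reaches from about 0.425 to 0.925 m from the base axis. Payload 6.8 kg.
Tool frame: the origin (TCP) lies midway between the tips of the shut fingers; the grasp point (between the pads) lies 19 mm behind it; z points along the fingers, y is the line along which they close (so a half turn about z gives the same grasp; the last joint's range is limited). The gripper opens to 85 mm and grips with 20 to 120 N. Pads are 22 mm wide; open, the fingers measure 114 mm over their backs; the gripper's body (76 mm by 85 mm) begins 54 mm behind the grasp point. The pads swing forward as they close: fully open they stand 13 mm farther back than shut.
Start: joints at [-1.347, 0.477, 0.022, 1.555, -0.011, 1.109, -0.083], TCP at [0.22, 0.638, 0.231] pointing down, gripper open.
Joint ranges: [-2.96, 2.96], [-0.34, 2.1], [-1.41, 1.46], [0.24, 2.44], [-1.37, 4.51], [0.17, 1.92], [-2.96, 2.96]. Speed limits (rad/s): [2.39, 2.39, 3.14, 3.14, 3.14, 3.14, 3.14].

### API

Orientations are given as a unit quaternion [w, x, y, z].
In Python, from station import * gives the robot as it stands. The module is installed in compiled form; this text tells all that it offers.
- The arm moves only by the shell command python3 -m jog 'ROWS' [OPENING] [FORCE]. ROWS is JSON, a list of rows, each an object of numbers: "x", "y", "z": the shift along the tool's x, y, z in m; "ax", "ay", "az": the turn, a rotation vector about the tool's x, y, z in rad. In form: [{"x": .., "y": .., "z": .., "ax": .., "ay": .., "az": ..}, ...]. A call has 1 to 12 rows; each row is the pose to reach, as a shift and turn from the pose commanded when the call began, along the tool's axes at that moment; what a row does not reach only later rows make up. A row lasts 1/10 s, in which the tool goes at most 50 mm and 8.59 degrees, less where a joint would pass 70% of its speed; a pose out of reach is approached as far as the arm can. A call with a gripper value outside its range is refused whole. OPENING is the opening, from 0 (shut) to 1 (fully open), set as the call begins (- or left out, the last holds). The fingers move at their own pace and stop on an object; FORCE is the grip in N (left out, the last holds). Time passes only in rows, so rows that repeat a pose let the fingers close. It gives the time, the measured TCP pose, the force, the opening and the grip force at its end, in the units of the state.
- get_obs(): the state, without advancing time (a new reading comes with each control period).
- read_camera(name): name is "side" or "top" or "wrist"; returns the picture (384x512x3 uint8, red, green, blue); there is no depth.
- camera_params(name): a dict with "K" (3x3 intrinsics, pixels), "origin" and "attitude" of the camera in the world. Camera axes: x right, y up, looking along -z (the intrinsics and any distortion apply to the point x, -y, -z); pixel columns grow to the right and rows downward; lengths in m; the calibration is good to about 2 mm. A picture is of the moment at which its call begins: read the wrist's pose just before it. camera_params takes no time and is no camera call; for the wrist camera it gives the pose at the moment of the call.
- hand_in(): hands the job in; it is judged then, once.
The state is a dict: "t": time; "q": joint angles; "joint_vel": joint speeds; "joint_torque": joint torques, N m; "eef_pos": TCP position; "tool_rot": TCP orientation; "contact_force": force on the tool from outside, world axes, zero at the start; "torque": the same for the moment, N m; "gripper_width": opening from 0.0 (shut) to 1.0 (fully open); "grasp_force": force on a finger pad.
Only numpy, scipy, OpenCV 4.12 (cv2) and the standard library are available. Lean on these libraries where they do the work, as an engineer would, in place of code of your own. Each camera call takes 0.05 s, during which the arm holds its last target. There are 200 camera calls.

## Working session

There is one attempt and no reset: what is moved stays moved. The work goes in short steps, Python scripts to look and compute and a shell command to move; the robot and the scene stay as the last step left them, time stands still between calls to the robot, and variables do not carry over. Pictures are saved under pics/ and viewed, at most 14 in all, crops included, and the job is handed in when it is done.

```bash
mkdir -p pics; python3 - <<'E'
from station import *
import cv2,numpy as np
o=get_obs();print(o['t'],o['eef_pos'],o['tool_rot'],o['gripper_width'])
for n in("top","side","wrist"):
    p=camera_params(n);print(n,p)
    cv2.imwrite(f"pics/{n}0.png",read_camera(n)[:,:,::-1])
E
```

```text
0.0 [0.21968703 0.63760307 0.23029079] [-9.65202311e-05  1.65132457e-01  9.86270934e-01 -9.52329070e-04] 0.9995588994206686
top {'K': array([[401.40302966,   0.        , 252.98388949],
       [  0.        , 401.40302966, 191.12968295],
       [  0.        ,   0.        ,   1.        ]]), 'origin': array([ 0.27158483, -0.00683266,  1.14610877]), 'attitude': array([ 0.71562849,  0.07789194, -0.07545636, -0.6900109 ])}
side {'K': array([[352.64941613,   0.        , 253.82923013],
       [  0.        , 352.64941613, 194.39185784],
       [  0.        ,   0.        ,   1.        ]]), 'origin': array([ 0.46714337, -0.89853732,  0.63285477]), 'attitude': array([ 0.87714225,  0.47897402, -0.00549535, -0.03428073])}
wrist {'K': array([[314.64476856,   0.        , 255.04074641],
       [  0.        , 314.64476856, 198.39229797],
       [  0.        ,   0.        ,   1.        ]]), 'origin': array([0.13872919, 0.66371321, 0.37331111]), 'attitude': array([ 0.80270128, -0.13560958, -0.09653755,  0.57267897])}
```

View pics/top0.png

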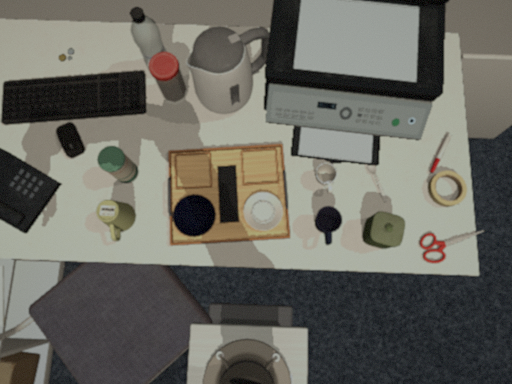

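View pics/side0.png

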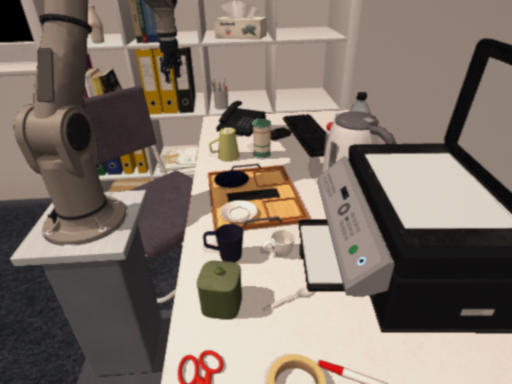

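```bash
cat > h.py <<'E'
from station import *
import cv2,numpy as np
from scipy.spatial.transform import Rotation as R
def q2R(q): return R.from_quat(np.roll(q,-1))
def px2w(p,uv,z):
    d=np.linalg.inv(p['K'])@[uv[0],uv[1],1]; d=q2R(p['attitude']).apply([d[0],-d[1],-d[2]])
    return p['origin']+d*(z-p['origin'][2])/d[2]
def w2px(p,X):
    c=q2R(p['attitude']).inv().apply(np.array(X)-p['origin']); c=c*[1,-1,-1]
    u=p['K']@(c.T if c.ndim>1 else c); return (u[:2]/u[2]).T
def delta(target,yaw=None):
    "target TCP xyz world, yaw = direction (rad) of tool y in world, mod pi -> tool-frame shift & az"
    o=get_obs();T=q2R(o['tool_rot']);s=T.inv().apply(np.array(target)-o['eef_pos'])
    print('shift',s.round(4),end=' ')
    if yaw is not None:
        y=T.apply([0,1,0]);cur=np.arctan2(y[1],y[0]);d=(yaw-cur+np.pi/2)%np.pi-np.pi/2
        print('az',round(-d,4),'full',round(-((yaw-cur+np.pi)%(2*np.pi)-np.pi),4),end=' ')
    print()
def snap(n,f,crop=None,k=1):
    p=camera_params(n);im=read_camera(n)[:,:,::-1].copy()
    np.save('pics/'+f+'.npy',im)
    return p,im
def save(im,f,x0,y0,x1,y1,k): cv2.imwrite(f'pics/{f}.png',cv2.resize(im[y0:y1,x0:x1],None,fx=k,fy=k,interpolation=cv2.INTER_CUBIC))
E
python3 - <<'E'
from h import *
im=cv2.imread('pics/top0.png');p=camera_params('top')
save(np.clip(im*1.6,0,255).astype(np.uint8),'tc1',290,145,410,260,5)
save(np.clip(im*1.6,0,255).astype(np.uint8),'tc2',90,135,300,255,3.8)
E
```

```text
(no output)
```

View pics/tc1.png

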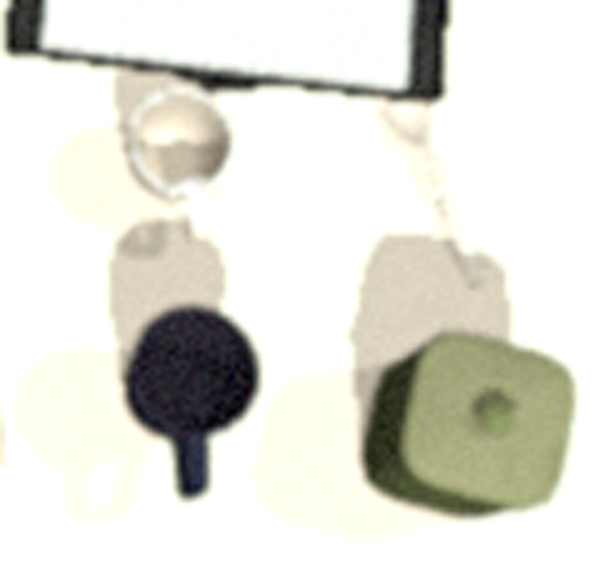

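View pics/tc2.png

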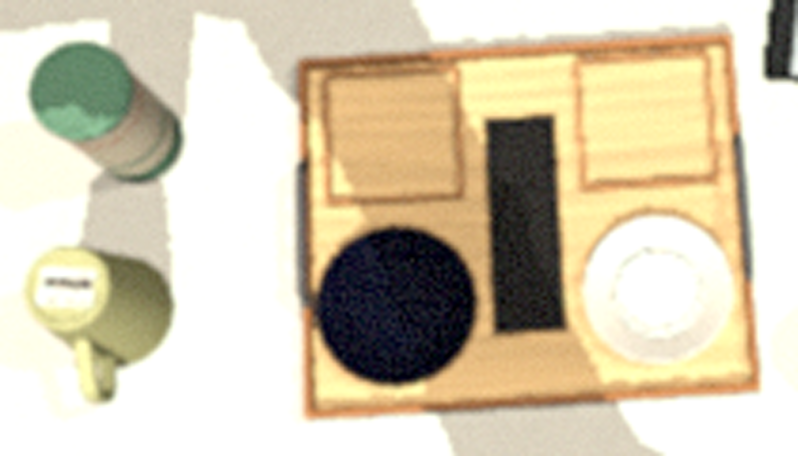

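```bash
python3 - <<'E'
from h import *
from scipy.optimize import least_squares
p=camera_params('top')
A=lambda u,v:(u/5+290-.4,v/5+145-.4); B=lambda u,v:(u/3.8+90-.37,v/3.8+135-.37)
def pr(n,uv,z): X=px2w(p,uv,z);print(n,X[:2].round(4),'r',np.hypot(*X[:2]).round(3));return X
c=pr('cup',A(180,145),.056);e=px2w(p,A(189,232),.04);print('ear yaw',np.degrees(np.arctan2(*(e-c)[1::-1])))
c=pr('navy',A(192,372),.082);e=px2w(p,A(192,492),.07);print('ear yaw',np.degrees(np.arctan2(*(e-c)[1::-1])),np.linalg.norm((e-c)[:2]))
k=pr('knob',A(494,411),.11)
a=pr('bowl',A(402,105),.004);b=pr('hand',A(478,286),.004);print(np.linalg.norm(a-b),np.degrees(np.arctan2(*(a-b)[1::-1])))
pr('can',B(81,91),.143);pr('gmug',B(68,290),.112)
pts=[(300,60),(728,40),(757,388),(307,416),(397,305),(657,287),(487,119),(553,115),(565,327),(495,332),(394,134),(648,120)]
T=[(.14,.17,.018),(.14,-.17,.018),(-.14,-.17,.018),(-.14,.17,.018),(-.06,.098,.015),(-.06,-.098,.015),(.085,.028,.008),(.085,-.028,.008),(-.085,-.028,.008),(-.085,.028,.008),(.075,.098,.014),(.075,-.098,.014)]
M=np.array([px2w(p,B(*q),t[2])[:2] for q,t in zip(pts,T)]);T=np.array(T)[:,:2]
f=lambda s:M-(T@np.array([[np.cos(s[2]),np.sin(s[2])],[-np.sin(s[2]),np.cos(s[2])]])+s[:2])
r=least_squares(lambda s:f(s).ravel(),[.6,0,0],loss='soft_l1',f_scale=.003);print('tray',r.x,np.degrees(r.x[2]));print(f(r.x).round(4).tolist())
E
```

```text
cup [ 0.57   -0.2006] r 0.604
ear yaw -170.4414008167022
navy [ 0.4375 -0.2021] r 0.482
ear yaw -178.221307058026 0.0628331967642457
knob [ 0.4184 -0.3534] r 0.548
bowl [ 0.6135 -0.3411] r 0.702
hand [ 0.506  -0.3822] r 0.634
0.11510961841353654 20.938456412465168
can [0.5662 0.3737] r 0.678
gmug [0.433  0.3783] r 0.575
tray [0.51423618 0.0746572  0.09719715] 5.568986499208117
[[-0.003, -0.003], [-0.0076, 0.0044], [0.0018, 0.0044], [0.0021, -0.0034], [0.0008, 0.0004], [0.0026, 0.0011], [-0.0013, -0.0027], [-0.0016, 0.0021], [0.0024, 0.0019], [0.0022, -0.0014], [-0.0008, -0.0012], [-0.0015, -0.001]]
```

```bash
python3 - <<'E'
from h import *
delta([.57,-.20,.20],np.radians(100))
E
```

```text
shift [-0.604  -0.678   0.0316] az -0.5062 full -0.5062
```

```bash
python3 -m jog '[{"x":-0.302,"y":-0.339,"z":0,"az":-0.25},{"x":-0.302,"y":-0.339,"z":0,"az":-0.25},{"x":-0.302,"y":-0.339,"z":0,"az":-0.25},{"x":-0.302,"y":-0.339,"z":0,"az":-0.25},{"x":-0.302,"y":-0.339,"z":0,"az":-0.25},{"x":-0.302,"y":-0.339,"z":0,"az":-0.25},{"x":-0.302,"y":-0.339,"z":0,"az":-0.25},{"x":-0.302,"y":-0.339,"z":0,"az":-0.25},{"x":-0.302,"y":-0.339,"z":0,"az":-0.25},{"x":-0.302,"y":-0.339,"z":0,"az":-0.25},{"x":-0.302,"y":-0.339,"z":0,"az":-0.25}]'
python3 - <<'E'
from h import *
delta([.57,-.20,.20],np.radians(100))
E
```

```text
shift [-0.604  -0.678   0.0316] az -0.5062 full -0.5062 validation failed for argument at $[0]...
```

```bash
python3 -m jog '[{"x":-0.302,"y":-0.339,"z":0.0,"ax":0.0,"ay":0.0,"az":-0.25},{"x":-0.302,"y":-0.339,"z":0.0,"ax":0.0,"ay":0.0,"az":-0.25},{"x":-0.302,"y":-0.339,"z":0.0,"ax":0.0,"ay":0.0,"az":-0.25},{"x":-0.302,"y":-0.339,"z":0.0,"ax":0.0,"ay":0.0,"az":-0.25},{"x":-0.302,"y":-0.339,"z":0.0,"ax":0.0,"ay":0.0,"az":-0.25},{"x":-0.302,"y":-0.339,"z":0.0,"ax":0.0,"ay":0.0,"az":-0.25},{"x":-0.302,"y":-0.339,"z":0.0,"ax":0.0,"ay":0.0,"az":-0.25},{"x":-0.302,"y":-0.339,"z":0.0,"ax":0.0,"ay":0.0,"az":-0.25},{"x":-0.302,"y":-0.339,"z":0.0,"ax":0.0,"ay":0.0,"az":-0.25},{"x":-0.302,"y":-0.339,"z":0.0,"ax":0.0,"ay":0.0,"az":-0.25},{"x":-0.302,"y":-0.339,"z":0.0,"ax":0.0,"ay":0.0,"az":-0.25},{"x":-0.302,"y":-0.339,"z":0.0,"ax":0.0,"ay":0.0,"az":-0.25}]'
python3 - <<'E'
from h import *
delta([.57,-.20,.20],np.radians(100))
E
```

```text
t: 1.35
eef_pos: [0.3946, 0.2204, 0.2313]
tool_rot: [-0.0, 0.04, 0.999, 0.0]
contact_force: [-0.2, -0.6, -0.2]
gripper_width: 0.998
grasp_force: 0.0
shift [-0.2087 -0.4049  0.0311] az -0.2551 full -0.2551
```

```bash
python3 -m jog '[{"x":-0.209,"y":-0.405,"z":0.031,"ax":0.0,"ay":0.0,"az":-0.255},{"x":-0.209,"y":-0.405,"z":0.031,"ax":0.0,"ay":0.0,"az":-0.255},{"x":-0.209,"y":-0.405,"z":0.031,"ax":0.0,"ay":0.0,"az":-0.255},{"x":-0.209,"y":-0.405,"z":0.031,"ax":0.0,"ay":0.0,"az":-0.255},{"x":-0.209,"y":-0.405,"z":0.031,"ax":0.0,"ay":0.0,"az":-0.255},{"x":-0.209,"y":-0.405,"z":0.031,"ax":0.0,"ay":0.0,"az":-0.255},{"x":-0.209,"y":-0.405,"z":0.031,"ax":0.0,"ay":0.0,"az":-0.255},{"x":-0.209,"y":-0.405,"z":0.031,"ax":0.0,"ay":0.0,"az":-0.255},{"x":-0.209,"y":-0.405,"z":0.031,"ax":0.0,"ay":0.0,"az":-0.255},{"x":-0.209,"y":-0.405,"z":0.031,"ax":0.0,"ay":0.0,"az":-0.255},{"x":-0.209,"y":-0.405,"z":0.031,"ax":0.0,"ay":0.0,"az":-0.255},{"x":-0.209,"y":-0.405,"z":0.031,"ax":0.0,"ay":0.0,"az":-0.255}]'
python3 - <<'E'
from h import *
p,im=snap('wrist','w1');save(im,'w1',0,0,512,384,1.5)
print(p['origin'],w2px(p,[[.57,-.2006,.056],[.4375,-.202,.082],[.56,-.362,.004]]))
E
```

```text
t: 2.55
eef_pos: [0.5707, -0.1994, 0.1995]
tool_rot: [-0.001, -0.088, 0.996, 0.001]
contact_force: [-0.1, 0.6, -0.2]
gripper_width: 1.001
grasp_force: 0.0
[ 0.48649499 -0.21613374  0.34249099] [[255.05217008 183.96571514]
 [284.77656836  23.24608375]
 [107.22209222 135.84727423]]
```

View pics/w1.png

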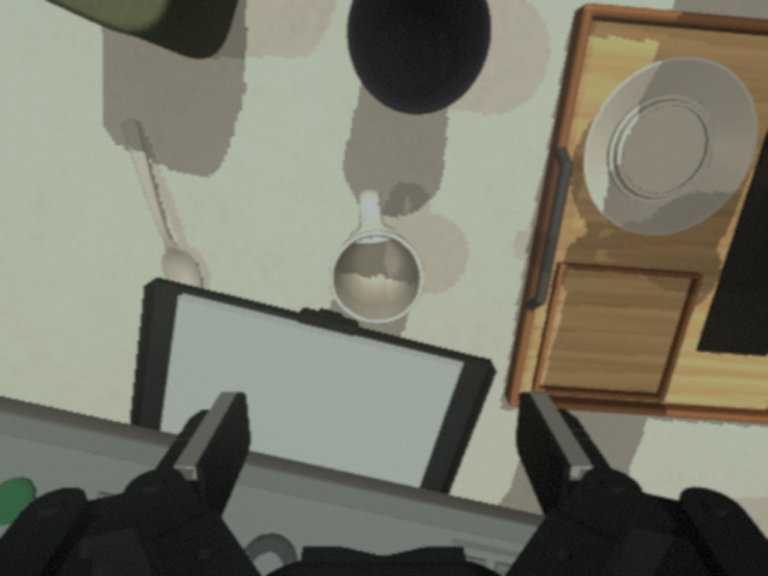

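```bash
python3 - <<'E'
from h import *
p=camera_params('wrist')
W=lambda u,v:((u+.5)/1.5-.5,(v+.5)/1.5-.5)
def pr(n,uv,z): X=px2w(p,W(*uv),z);print(n,X[:2].round(4));return X
c=pr('cup',(377,276),.056);e=pr('ear',(371,200),.05);print(np.degrees(np.arctan2(*(e-c)[1::-1])))
pr('wellW',(661,147),.015);pr('saucer',(671,146),.021)
a=pr('bowl',(190,287),.004);b=pr('hand',(127,117),.004);print(np.linalg.norm(a-b),(a+b)/2,np.degrees(np.arctan2(*(a-b)[1::-1])))
m=[px2w(p,W(*q),.014)[:2] for q in((561,266),(702,274),(664,399),(538,391))];print(np.array(m).round(4),np.mean(m,0))
print(np.degrees([np.arctan2(*(m[i]-m[j])[::-1]) for i,j in((0,1),(3,2),(3,0),(2,1))]))
delta([.571,-.2,.012],np.radians(98))
E
```

```text
cup [ 0.5705 -0.2035]
ear [ 0.5251 -0.2152]
-165.54438354162434
wellW [ 0.4619 -0.0318]
saucer [ 0.4606 -0.029 ]
bowl [ 0.6189 -0.3384]
hand [ 0.5058 -0.3851]
0.1223678107158954 [ 0.56233593 -0.36177717  0.004     ] 22.44984920702189
[[ 0.5522 -0.0724]
 [ 0.5401  0.0303]
 [ 0.6435  0.0413]
 [ 0.654  -0.0598]] [ 0.59744422 -0.01516691]
[-83.25033687 -84.05949704   7.02888242   6.09432157]
shift [-0.0003 -0.0016  0.1877] az 0.0368 full 0.0368
```

```bash
python3 -m jog '[{"x":0.0,"y":-0.0035,"z":0.04,"ax":0.0,"ay":0.0,"az":-0.035},{"x":0.0,"y":-0.0035,"z":0.08,"ax":0.0,"ay":0.0,"az":-0.035},{"x":0.0,"y":-0.0035,"z":0.12,"ax":0.0,"ay":0.0,"az":-0.035},{"x":0.0,"y":-0.0035,"z":0.15,"ax":0.0,"ay":0.0,"az":-0.035},{"x":0.0,"y":-0.0035,"z":0.175,"ax":0.0,"ay":0.0,"az":-0.035},{"x":0.0,"y":-0.0035,"z":0.187,"ax":0.0,"ay":0.0,"az":-0.035},{"x":0.0,"y":-0.0035,"z":0.187,"ax":0.0,"ay":0.0,"az":-0.035},{"x":0.0,"y":-0.0035,"z":0.187,"ax":0.0,"ay":0.0,"az":-0.035}]'
python3 -m jog '[{"x":0.0,"y":0.0,"z":0.0,"ax":0.0,"ay":0.0,"az":0.0},{"x":0.0,"y":0.0,"z":0.0,"ax":0.0,"ay":0.0,"az":0.0},{"x":0.0,"y":0.0,"z":0.0,"ax":0.0,"ay":0.0,"az":0.0},{"x":0.0,"y":0.0,"z":0.0,"ax":0.0,"ay":0.0,"az":0.0},{"x":0.0,"y":0.0,"z":0.0,"ax":0.0,"ay":0.0,"az":0.0},{"x":0.0,"y":0.0,"z":0.0,"ax":0.0,"ay":0.0,"az":0.0},{"x":0.0,"y":0.0,"z":0.0,"ax":0.0,"ay":0.0,"az":0.0},{"x":0.0,"y":0.0,"z":0.0,"ax":0.0,"ay":0.0,"az":0.0}]' 0 30
```

```text
t: 3.4
eef_pos: [0.5716, -0.2042, 0.0143]
tool_rot: [0.001, -0.104, 0.995, -0.0]
contact_force: [0.4, 0.0, 0.9]
gripper_width: 0.997
grasp_force: 0.0
t: 4.2
eef_pos: [0.572, -0.2049, 0.0149]
tool_rot: [0.001, -0.104, 0.995, -0.0]
contact_force: [0.3, 1.3, 6.8]
gripper_width: 0.68
grasp_force: 30.9
```

```bash
python3 -m jog '[{"x":0.0,"y":0.0,"z":-0.02,"ax":0.0,"ay":0.0,"az":0.0},{"x":0.0,"y":0.0,"z":-0.04,"ax":0.0,"ay":0.0,"az":0.0},{"x":0.0,"y":0.0,"z":-0.07,"ax":0.0,"ay":0.0,"az":0.0},{"x":0.0,"y":0.0,"z":-0.1,"ax":0.0,"ay":0.0,"az":0.0},{"x":0.0,"y":0.0,"z":-0.12,"ax":0.0,"ay":0.0,"az":0.0},{"x":0.0,"y":0.0,"z":-0.12,"ax":0.0,"ay":0.0,"az":0.0}]'
python3 - <<'E'
from h import *
o=get_obs();print(o['q'].round(2))
p,im=snap('wrist','w2');save(im,'w2',120,100,450,384,2)
delta([.4625,-.030,.10],np.radians(102+83))
E
```

```text
t: 4.8
eef_pos: [0.5728, -0.2058, 0.1369]
tool_rot: [0.003, -0.104, 0.995, -0.001]
contact_force: [1.7, 0.1, -2.1]
gripper_width: 0.679
grasp_force: 32.5
[-0.06  0.49  0.4   1.83 -0.25  0.86  2.24]
shift [0.0708 0.194  0.0345] az -1.45 full -1.45
```

View pics/w2.png

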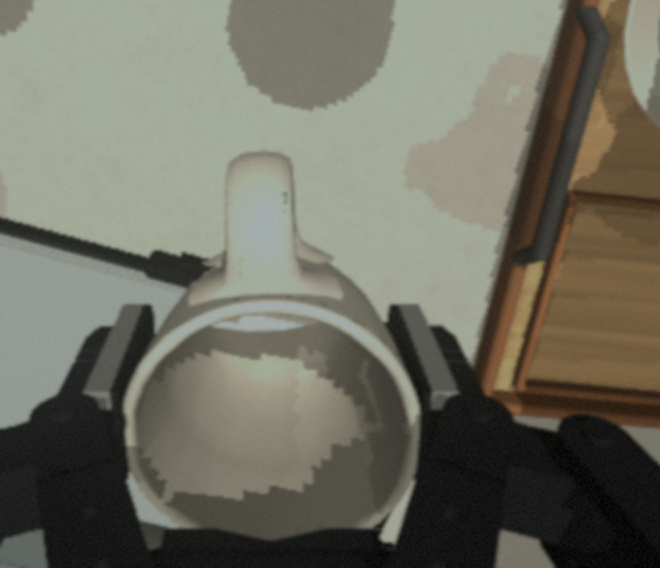

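```bash
python3 -m jog '[{"x":0.007,"y":0.016,"z":0.0,"ax":0.0,"ay":0.0,"az":0.135},{"x":0.014,"y":0.032,"z":0.0,"ax":0.0,"ay":0.0,"az":0.27},{"x":0.021,"y":0.048,"z":0.0,"ax":0.0,"ay":0.0,"az":0.405},{"x":0.028,"y":0.064,"z":0.0,"ax":0.0,"ay":0.0,"az":0.54},{"x":0.035,"y":0.08,"z":0.0,"ax":0.0,"ay":0.0,"az":0.675},{"x":0.042,"y":0.096,"z":0.0,"ax":0.0,"ay":0.0,"az":0.81},{"x":0.049,"y":0.112,"z":0.0,"ax":0.0,"ay":0.0,"az":0.945},{"x":0.056,"y":0.128,"z":0.0,"ax":0.0,"ay":0.0,"az":1.08},{"x":0.063,"y":0.144,"z":0.0,"ax":0.0,"ay":0.0,"az":1.215},{"x":0.07,"y":0.16,"z":0.0,"ax":0.0,"ay":0.0,"az":1.35},{"x":0.071,"y":0.176,"z":0.0,"ax":0.0,"ay":0.0,"az":1.485},{"x":0.071,"y":0.194,"z":0.0,"ax":0.0,"ay":0.0,"az":1.62}]'
python3 -m jog '[{"x":0.0,"y":0.0,"z":0.0,"ax":0.0,"ay":0.0,"az":0.135},{"x":0.0,"y":0.0,"z":0.0,"ax":0.0,"ay":0.0,"az":0.27},{"x":0.0,"y":0.0,"z":0.0,"ax":0.0,"ay":0.0,"az":0.405},{"x":0.0,"y":0.0,"z":0.0,"ax":0.0,"ay":0.0,"az":0.54},{"x":0.0,"y":0.0,"z":0.0,"ax":0.0,"ay":0.0,"az":0.675},{"x":0.0,"y":0.0,"z":0.0,"ax":0.0,"ay":0.0,"az":0.81},{"x":0.0,"y":0.0,"z":0.0,"ax":0.0,"ay":0.0,"az":0.945},{"x":0.0,"y":0.0,"z":0.0,"ax":0.0,"ay":0.0,"az":1.08},{"x":0.0,"y":0.0,"z":0.0,"ax":0.0,"ay":0.0,"az":1.215},{"x":0.0,"y":0.0,"z":0.0,"ax":0.0,"ay":0.0,"az":1.35},{"x":0.0,"y":0.0,"z":0.0,"ax":0.0,"ay":0.0,"az":1.485},{"x":0.0,"y":0.0,"z":0.0,"ax":0.0,"ay":0.0,"az":1.62}]'
python3 - <<'E'
from h import *
o=get_obs();print(o['q'].round(2))
delta([.4625,-.030,.10],np.radians(102+81.5))
E
```

```text
t: 6.05
eef_pos: [0.4598, -0.0294, 0.1324]
tool_rot: [-0.001, 0.651, 0.759, -0.001]
contact_force: [0.7, 0.1, -1.0]
gripper_width: 0.68
grasp_force: 32.6
t: 7.25
eef_pos: [0.4604, -0.0297, 0.1325]
tool_rot: [0.0, 0.999, 0.052, -0.001]
contact_force: [-0.5, -0.4, -0.9]
gripper_width: 0.682
grasp_force: 32.6
[-1.02  0.62  1.29  2.19 -0.77  0.92 -0.72]
shift [0.0021 0.0005 0.0324] az -1.5277 full 1.6139
```

```bash
python3 -m jog '[{"x":0.002,"y":0.0,"z":0.0,"ax":0.0,"ay":0.0,"az":0.135},{"x":0.002,"y":0.0,"z":0.01,"ax":0.0,"ay":0.0,"az":0.27},{"x":0.002,"y":0.0,"z":0.02,"ax":0.0,"ay":0.0,"az":0.405},{"x":0.002,"y":0.0,"z":0.03,"ax":0.0,"ay":0.0,"az":0.54},{"x":0.002,"y":0.0,"z":0.04,"ax":0.0,"ay":0.0,"az":0.675},{"x":0.002,"y":0.0,"z":0.05,"ax":0.0,"ay":0.0,"az":0.81},{"x":0.002,"y":0.0,"z":0.055,"ax":0.0,"ay":0.0,"az":0.945},{"x":0.002,"y":0.0,"z":0.055,"ax":0.0,"ay":0.0,"az":1.08},{"x":0.002,"y":0.0,"z":0.055,"ax":0.0,"ay":0.0,"az":1.215},{"x":0.002,"y":0.0,"z":0.055,"ax":0.0,"ay":0.0,"az":1.35},{"x":0.002,"y":0.0,"z":0.055,"ax":0.0,"ay":0.0,"az":1.485},{"x":0.002,"y":0.0,"z":0.055,"ax":0.0,"ay":0.0,"az":1.61}]'
python3 -m jog '[{"x":0.0,"y":0.0,"z":0.0,"ax":0.0,"ay":0.0,"az":0.0},{"x":0.0,"y":0.0,"z":0.0,"ax":0.0,"ay":0.0,"az":0.0}]'
python3 - <<'E'
from h import *
o=get_obs();print(o['q'].round(2))
p,im=snap('wrist','w3');save(im,'w3',0,0,512,384,1.5)
delta([.4625,-.030,.0257],np.radians(102+81.5))
E
```

```text
t: 8.45
eef_pos: [0.4624, -0.0297, 0.0773]
tool_rot: [0.001, 0.73, -0.684, -0.0]
contact_force: [-0.3, 0.5, -1.0]
gripper_width: 0.679
grasp_force: 32.6
t: 8.65
eef_pos: [0.4627, -0.0297, 0.0777]
tool_rot: [0.001, 0.733, -0.681, -0.0]
contact_force: [-0.0, 0.5, -0.6]
gripper_width: 0.676
grasp_force: 32.6
[-1.    0.97  1.4   2.23 -1.15  1.1  -1.99]
shift [0.0003 0.0003 0.0522] az 0.0123 full 0.0123
```

View pics/w3.png

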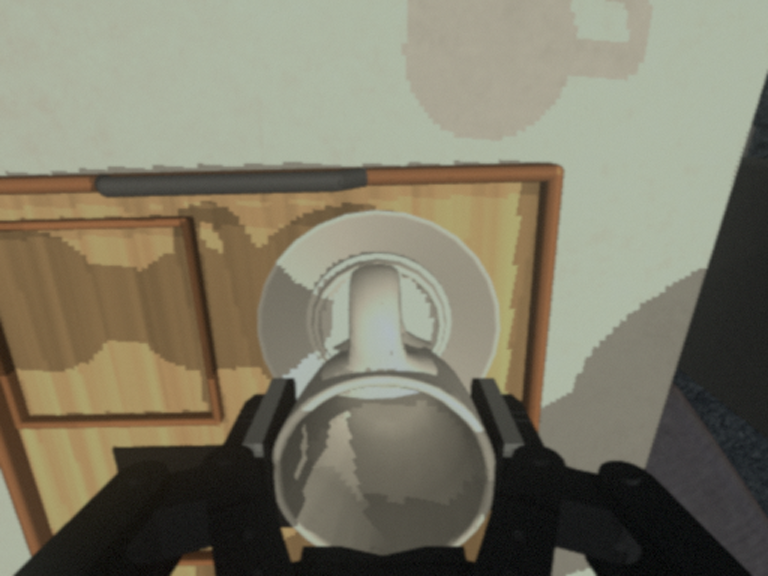

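```bash
python3 - <<'E'
from h import *
p=camera_params('wrist')
W=lambda u,v:((u+.5)/1.5-.5,(v+.5)/1.5-.5)
def fit(pts,z):
    P=np.array([px2w(p,W(*q),z)[:2] for q in pts]);A=np.c_[2*P,np.ones(len(P))];s=np.linalg.lstsq(A,(P**2).sum(1),rcond=None)[0]
    print(s[:2].round(4),'r',np.sqrt(s[2]+s[:2]@s[:2]).round(4))
fit([(258,322),(499,322),(379,211),(295,243),(462,245)],.021)
fit([(307,322),(450,322),(378,252)],.0155)
fit([(275,462),(494,462),(384,376)],.056+.0777-.0147)
E
```

```text
[ 0.4639 -0.0295] r 0.0552
[ 0.464  -0.0325] r 0.0335
[ 0.4616 -0.0319] r 0.0287
```

```bash
python3 -m jog '[{"x":-0.001,"y":-0.002,"z":0.015,"ax":0.0,"ay":0.0,"az":0.01},{"x":-0.001,"y":-0.002,"z":0.03,"ax":0.0,"ay":0.0,"az":0.01},{"x":-0.001,"y":-0.002,"z":0.042,"ax":0.0,"ay":0.0,"az":0.01},{"x":-0.001,"y":-0.002,"z":0.049,"ax":0.0,"ay":0.0,"az":0.01},{"x":-0.001,"y":-0.002,"z":0.0515,"ax":0.0,"ay":0.0,"az":0.01},{"x":-0.001,"y":-0.002,"z":0.0515,"ax":0.0,"ay":0.0,"az":0.01},{"x":-0.001,"y":-0.002,"z":0.0515,"ax":0.0,"ay":0.0,"az":0.01}]'
python3 -m jog '[{"x":0.0,"y":0.0,"z":0.0,"ax":0.0,"ay":0.0,"az":0.0},{"x":0.0,"y":0.0,"z":0.0,"ax":0.0,"ay":0.0,"az":0.0},{"x":0.0,"y":0.0,"z":0.0,"ax":0.0,"ay":0.0,"az":0.0},{"x":0.0,"y":0.0,"z":0.0,"ax":0.0,"ay":0.0,"az":0.0},{"x":0.0,"y":0.0,"z":-0.03,"ax":0.0,"ay":0.0,"az":0.0},{"x":0.0,"y":0.0,"z":-0.08,"ax":0.0,"ay":0.0,"az":0.0},{"x":0.0,"y":0.0,"z":-0.13,"ax":0.0,"ay":0.0,"az":0.0},{"x":0.0,"y":0.0,"z":-0.16,"ax":0.0,"ay":0.0,"az":0.0},{"x":0.0,"y":0.0,"z":-0.16,"ax":0.0,"ay":0.0,"az":0.0}]' 0.95
python3 - <<'E'
from h import *
o=get_obs();print(o['q'].round(2))
p,im=snap('wrist','w4');cv2.imwrite('pics/w4.png',im)
delta([.468,-.202,.19],np.radians(2))
E
```

```text
t: 9.4
eef_pos: [0.4654, -0.0285, 0.0272]
tool_rot: [-0.0, 0.728, -0.685, 0.0]
contact_force: [-0.6, -0.1, -1.3]
gripper_width: 0.676
grasp_force: 32.6
t: 10.3
eef_pos: [0.4678, -0.0291, 0.1915]
tool_rot: [-0.005, 0.728, -0.685, 0.001]
contact_force: [-0.5, -0.2, 0.5]
gripper_width: 0.949
grasp_force: 0.0
[-1.12  0.6   1.45  2.13 -0.71  1.05 -2.37]
shift [ 0.1739  0.0092 -0.0019] az 0.0265 full -3.1151
```

View pics/w4.png

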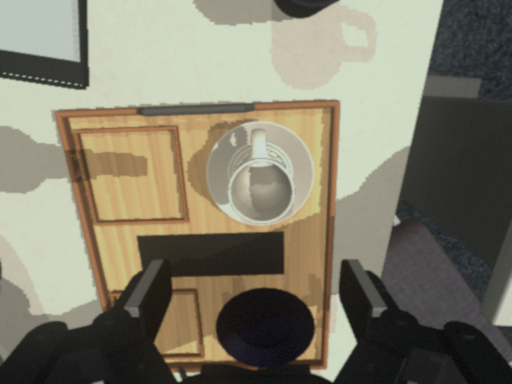

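```bash
python3 -m jog '[{"x":0.015,"y":0.001,"z":0.0,"ax":0.0,"ay":0.0,"az":-0.135},{"x":0.03,"y":0.002,"z":0.0,"ax":0.0,"ay":0.0,"az":-0.27},{"x":0.045,"y":0.003,"z":0.0,"ax":0.0,"ay":0.0,"az":-0.405},{"x":0.06,"y":0.004,"z":0.0,"ax":0.0,"ay":0.0,"az":-0.54},{"x":0.075,"y":0.005,"z":0.0,"ax":0.0,"ay":0.0,"az":-0.675},{"x":0.09,"y":0.006,"z":0.0,"ax":0.0,"ay":0.0,"az":-0.81},{"x":0.105,"y":0.007,"z":0.0,"ax":0.0,"ay":0.0,"az":-0.945},{"x":0.12,"y":0.008,"z":0.0,"ax":0.0,"ay":0.0,"az":-1.08},{"x":0.135,"y":0.009,"z":0.0,"ax":0.0,"ay":0.0,"az":-1.215},{"x":0.15,"y":0.009,"z":0.0,"ax":0.0,"ay":0.0,"az":-1.35},{"x":0.165,"y":0.009,"z":0.0,"ax":0.0,"ay":0.0,"az":-1.485},{"x":0.174,"y":0.009,"z":0.0,"ax":0.0,"ay":0.0,"az":-1.62}]' 0.4 50
python3 -m jog '[{"x":0.0,"y":0.0,"z":0.0,"ax":0.0,"ay":0.0,"az":-0.135},{"x":0.0,"y":0.0,"z":0.0,"ax":0.0,"ay":0.0,"az":-0.27},{"x":0.0,"y":0.0,"z":0.0,"ax":0.0,"ay":0.0,"az":-0.405},{"x":0.0,"y":0.0,"z":0.0,"ax":0.0,"ay":0.0,"az":-0.54},{"x":0.0,"y":0.0,"z":0.0,"ax":0.0,"ay":0.0,"az":-0.675},{"x":0.0,"y":0.0,"z":0.0,"ax":0.0,"ay":0.0,"az":-0.81},{"x":0.0,"y":0.0,"z":0.0,"ax":0.0,"ay":0.0,"az":-0.945},{"x":0.0,"y":0.0,"z":0.0,"ax":0.0,"ay":0.0,"az":-1.08},{"x":0.0,"y":0.0,"z":0.0,"ax":0.0,"ay":0.0,"az":-1.215},{"x":0.0,"y":0.0,"z":0.0,"ax":0.0,"ay":0.0,"az":-1.35},{"x":0.0,"y":0.0,"z":0.0,"ax":0.0,"ay":0.0,"az":-1.49},{"x":0.0,"y":0.0,"z":0.0,"ax":0.0,"ay":0.0,"az":-1.49}]'
python3 - <<'E'
from h import *
o=get_obs();print(o['q'].round(2))
p,im=snap('wrist','w5');cv2.imwrite('pics/w5.png',cv2.resize(np.clip(im*1.5,0,255).astype(np.uint8),None,fx=1.5,fy=1.5))
delta([.4695,-.202,.19],np.radians(2))
E
```

```text
t: 11.55
eef_pos: [0.4653, -0.2032, 0.1848]
tool_rot: [-0.0, 0.998, 0.057, -0.002]
contact_force: [-0.1, 0.2, 0.4]
gripper_width: 0.4
grasp_force: 0.0
t: 12.75
eef_pos: [0.4653, -0.2021, 0.1846]
tool_rot: [-0.002, 0.696, 0.718, -0.001]
contact_force: [-0.2, -0.5, -0.1]
gripper_width: 0.4
grasp_force: 0.0
[-0.17  0.28  0.55  2.02 -0.19  0.89  0.51]
shift [ 0.0001  0.004  -0.0051] az -0.0092 full -0.0092
```

View pics/w5.png

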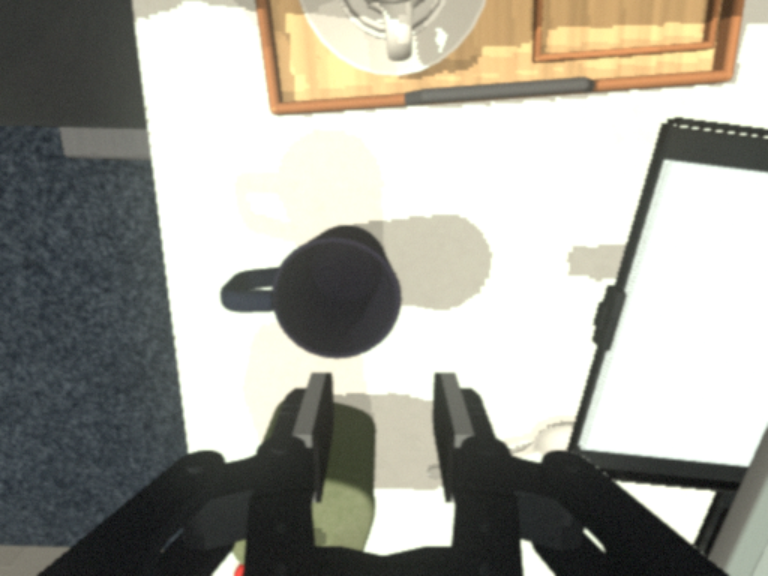

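```bash
python3 - <<'E'
from h import *
p=camera_params('wrist')
W=lambda u,v:((u+.5)/1.5-.5,(v+.5)/1.5-.5)
P=np.array([px2w(p,W(*q),.082)[:2] for q in [(275,298),(401,298),(338,238),(338,357)]]);A=np.c_[2*P,np.ones(4)];s=np.linalg.lstsq(A,(P**2).sum(1),rcond=None)[0]
c=s[:2];print(c,np.sqrt(s[2]+c@c)); e=px2w(p,W(223,293),.078)[:2];d=e-c;print(np.degrees(np.arctan2(*d[::-1])),np.hypot(*d))
u=-d/np.hypot(*d);g=c+.032*u;print(g)
delta([*g,.19],np.arctan2(*u[::-1]))
E
```

```text
[ 0.43959641 -0.20617338] 0.03476740183198885
179.0866852035694 0.06465885306194939
[ 0.47159234 -0.20668345]
shift [-0.0046  0.0059 -0.0051] az 0.0417 full 0.0417
```

```bash
python3 -m jog '[{"x":-0.004,"y":0.006,"z":0.02,"ax":0.0,"ay":0.0,"az":0.04},{"x":-0.004,"y":0.006,"z":0.05,"ax":0.0,"ay":0.0,"az":0.04},{"x":-0.004,"y":0.006,"z":0.08,"ax":0.0,"ay":0.0,"az":0.04},{"x":-0.004,"y":0.006,"z":0.1,"ax":0.0,"ay":0.0,"az":0.04},{"x":-0.004,"y":0.006,"z":0.12,"ax":0.0,"ay":0.0,"az":0.04},{"x":-0.004,"y":0.006,"z":0.13,"ax":0.0,"ay":0.0,"az":0.04},{"x":-0.004,"y":0.006,"z":0.13,"ax":0.0,"ay":0.0,"az":0.04}]'
python3 -m jog '[{"x":0.0,"y":0.0,"z":0.0,"ax":0.0,"ay":0.0,"az":0.0},{"x":0.0,"y":0.0,"z":0.0,"ax":0.0,"ay":0.0,"az":0.0},{"x":0.0,"y":0.0,"z":0.0,"ax":0.0,"ay":0.0,"az":0.0},{"x":0.0,"y":0.0,"z":0.0,"ax":0.0,"ay":0.0,"az":0.0},{"x":0.0,"y":0.0,"z":0.0,"ax":0.0,"ay":0.0,"az":0.0},{"x":0.0,"y":0.0,"z":0.0,"ax":0.0,"ay":0.0,"az":0.0},{"x":0.0,"y":0.0,"z":0.0,"ax":0.0,"ay":0.0,"az":0.0},{"x":0.0,"y":0.0,"z":0.0,"ax":0.0,"ay":0.0,"az":0.0}]' 0 60
```

```text
t: 13.5
eef_pos: [0.4714, -0.206, 0.0551]
tool_rot: [-0.002, 0.712, 0.702, -0.001]
contact_force: [1.2, -0.4, 0.6]
gripper_width: 0.398
grasp_force: 0.0
t: 14.3
eef_pos: [0.4724, -0.2065, 0.0583]
tool_rot: [-0.0, 0.711, 0.703, 0.0]
contact_force: [-4.0, 0.6, 11.9]
gripper_width: 0.057
grasp_force: 58.3
```

```bash
python3 -m jog '[{"x":0.0,"y":0.0,"z":-0.015,"ax":0.0,"ay":0.0,"az":0.0},{"x":0.0,"y":0.0,"z":-0.03,"ax":0.0,"ay":0.0,"az":0.0},{"x":0.0,"y":0.0,"z":-0.055,"ax":0.0,"ay":0.0,"az":0.0},{"x":0.0,"y":0.0,"z":-0.085,"ax":0.0,"ay":0.0,"az":0.0},{"x":0.0,"y":0.0,"z":-0.11,"ax":0.0,"ay":0.0,"az":0.0},{"x":0.0,"y":0.0,"z":-0.13,"ax":0.0,"ay":0.0,"az":0.0},{"x":0.0,"y":0.0,"z":-0.13,"ax":0.0,"ay":0.0,"az":0.0}]'
python3 - <<'E'
from h import *
o=get_obs();print(o['q'].round(2))
p,im=snap('wrist','w6')
delta([.4484,.133,.185],np.radians(-1-83))
E
```

```text
t: 15.0
eef_pos: [0.4745, -0.2071, 0.1897]
tool_rot: [0.002, 0.711, 0.703, 0.002]
contact_force: [1.1, -0.1, -3.5]
gripper_width: 0.049
grasp_force: 61.3
[-0.18  0.29  0.57  2.01 -0.2   0.89  0.49]
shift [ 0.3392 -0.029   0.0029] az 1.455 full 1.455
```

```bash
python3 -m jog '[{"x":0.02,"y":-0.002,"z":0.0,"ax":0.0,"ay":0.0,"az":0.06},{"x":0.05,"y":-0.004,"z":0.0,"ax":0.0,"ay":0.0,"az":0.17},{"x":0.08,"y":-0.007,"z":0.0,"ax":0.0,"ay":0.0,"az":0.3},{"x":0.11,"y":-0.01,"z":0.0,"ax":0.0,"ay":0.0,"az":0.43},{"x":0.14,"y":-0.013,"z":0.0,"ax":0.0,"ay":0.0,"az":0.56},{"x":0.17,"y":-0.016,"z":0.0,"ax":0.0,"ay":0.0,"az":0.7},{"x":0.2,"y":-0.019,"z":0.0,"ax":0.0,"ay":0.0,"az":0.84},{"x":0.23,"y":-0.022,"z":0.0,"ax":0.0,"ay":0.0,"az":0.98},{"x":0.26,"y":-0.025,"z":0.0,"ax":0.0,"ay":0.0,"az":1.12},{"x":0.29,"y":-0.027,"z":0.0,"ax":0.0,"ay":0.0,"az":1.26},{"x":0.32,"y":-0.029,"z":0.0,"ax":0.0,"ay":0.0,"az":1.38},{"x":0.34,"y":-0.029,"z":0.003,"ax":0.0,"ay":0.0,"az":1.455}]'
python3 -m jog '[{"x":0.0,"y":0.0,"z":0.02,"ax":0.0,"ay":0.0,"az":0.0},{"x":0.0,"y":0.0,"z":0.04,"ax":0.0,"ay":0.0,"az":0.0},{"x":0.0,"y":0.0,"z":0.06,"ax":0.0,"ay":0.0,"az":0.0},{"x":0.0,"y":0.0,"z":0.06,"ax":0.0,"ay":0.0,"az":0.0}]'
python3 - <<'E'
from h import *
o=get_obs();print(o['q'].round(2))
p,im=snap('wrist','w7');cv2.imwrite('pics/w7.png',cv2.resize(np.clip(im*2.,0,255).astype(np.uint8),None,fx=1.5,fy=1.5))
delta([.4484,.133,.068],np.radians(-1-83))
E
```

```text
t: 16.25
eef_pos: [0.4463, 0.136, 0.1827]
tool_rot: [0.0, 0.999, 0.051, -0.001]
contact_force: [0.3, 0.3, -2.6]
gripper_width: 0.048
grasp_force: 61.3
t: 16.65
eef_pos: [0.4447, 0.1328, 0.1208]
tool_rot: [0.002, 0.999, 0.052, -0.003]
contact_force: [-0.5, -1.0, -2.7]
gripper_width: 0.05
grasp_force: 61.2
[-0.95  0.34  0.63  2.18 -0.3   0.72 -1.59]
shift [0.0028 0.0001 0.0542] az -0.0005 full -0.0005
```

View pics/w7.png

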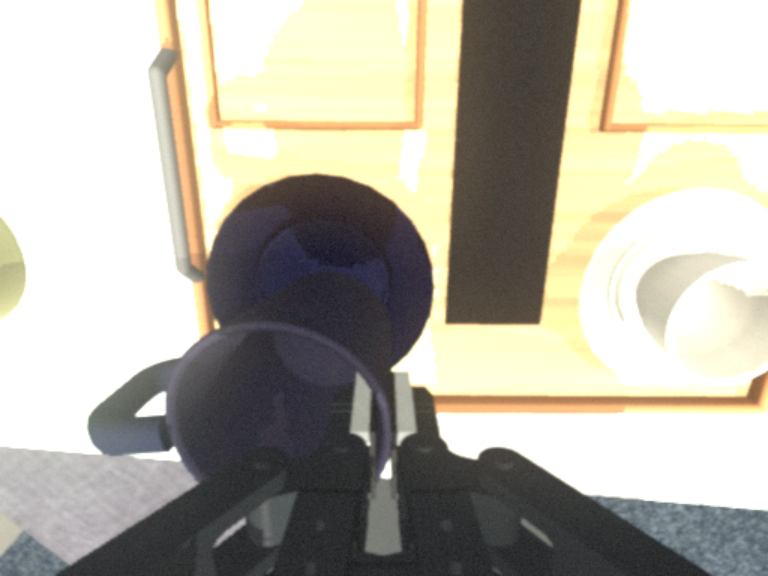

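```bash
python3 - <<'E'
from h import *
p=camera_params('wrist')
W=lambda u,v:((u+.5)/1.5-.5,(v+.5)/1.5-.5)
def fit(pts,z):
    P=np.array([px2w(p,W(*q),z)[:2] for q in pts]);A=np.c_[2*P,np.ones(len(P))];s=np.linalg.lstsq(A,(P**2).sum(1),rcond=None)[0]
    print(s[:2].round(4),'r',np.sqrt(s[2]+s[:2]@s[:2]).round(4));return s[:2]
s=fit([(207,272),(432,275),(320,175),(245,202),(400,208)],.021)
m=fit([(168,415),(281,322),(362,370),(391,430),(200,355)],.082+.1208-.0583)
print((s-m).round(4))
e=px2w(p,W(90,432),.08+.0625)[:2]-m;print(np.degrees(np.arctan2(*e[::-1])),np.hypot(*e))
# strip edges & recess corner
S=np.array([px2w(p,W(*q),.008)[:2] for q in((462,0),(447,323),(540,323),(579,0))]);print(S.round(4),np.degrees(np.arctan2(*(S[0]-S[1])[::-1])),np.degrees(np.arctan2(*(S[3]-S[2])[::-1])))
print(px2w(p,W(213,124),.014)[:2],px2w(p,W(420,126),.014)[:2])
E
```

```text
[0.445 0.165] r 0.0612
[0.4438 0.1621] r 0.0327
[0.0012 0.0029]
98.95250507679876 0.05855257559953137
[[0.5921 0.109 ]
 [0.4284 0.0915]
 [0.4341 0.0371]
 [0.5979 0.0541]] 6.1148034923488535 5.91964656286167
[0.52467438 0.22464261] [0.53451845 0.12190388]
```

```bash
python3 -m jog '[{"x":0.0025,"y":-0.0012,"z":0.015,"ax":0.0,"ay":0.0,"az":0.0},{"x":0.0025,"y":-0.0012,"z":0.03,"ax":0.0,"ay":0.0,"az":0.0},{"x":0.0025,"y":-0.0012,"z":0.041,"ax":0.0,"ay":0.0,"az":0.0},{"x":0.0025,"y":-0.0012,"z":0.048,"ax":0.0,"ay":0.0,"az":0.0},{"x":0.0025,"y":-0.0012,"z":0.052,"ax":0.0,"ay":0.0,"az":0.0},{"x":0.0025,"y":-0.0012,"z":0.052,"ax":0.0,"ay":0.0,"az":0.0},{"x":0.0025,"y":-0.0012,"z":0.052,"ax":0.0,"ay":0.0,"az":0.0}]'
```

```text
t: 17.4
eef_pos: [0.4507, 0.1343, 0.0732]
tool_rot: [-0.0, 0.999, 0.052, 0.0]
contact_force: [-2.8, -4.5, 13.6]
gripper_width: 0.049
grasp_force: 64.8
```

```bash
python3 -m jog '[{"x":0.0,"y":0.0,"z":-0.004,"ax":0.0,"ay":0.0,"az":0.0},{"x":-0.0035,"y":0.0,"z":-0.006,"ax":0.0,"ay":0.0,"az":0.0},{"x":-0.0035,"y":0.0,"z":-0.006,"ax":0.0,"ay":0.0,"az":0.0},{"x":-0.0035,"y":0.0,"z":-0.006,"ax":0.0,"ay":0.0,"az":0.0}]'
python3 -m jog '[{"x":0.0,"y":0.0,"z":0.003,"ax":0.0,"ay":0.0,"az":0.0},{"x":0.0,"y":0.0,"z":0.005,"ax":0.0,"ay":0.0,"az":0.0},{"x":0.0,"y":0.0,"z":0.006,"ax":0.0,"ay":0.0,"az":0.0},{"x":0.0,"y":0.0,"z":0.006,"ax":0.0,"ay":0.0,"az":0.0}]'
python3 - <<'E'
from h import *
p,im=snap('wrist','w8');a=cv2.resize(np.clip(im*2.2,0,255).astype(np.uint8)[60:384,40:340],None,fx=1.33,fy=1.33)
q,im=snap('side','s8');b=cv2.resize(im[140:240,190:320],None,fx=3,fy=3)
c=np.zeros((max(a.shape[0],b.shape[0]),a.shape[1]+b.shape[1],3),np.uint8);c[:a.shape[0],:a.shape[1]]=a;c[:b.shape[0],a.shape[1]:]=b
cv2.imwrite('pics/w8.png',c);print(c.shape)
E
```

```text
t: 17.8
eef_pos: [0.4462, 0.1352, 0.0778]
tool_rot: [-0.0, 0.999, 0.053, -0.0]
contact_force: [-0.4, 0.1, -3.1]
gripper_width: 0.05
grasp_force: 61.3
t: 18.2
eef_pos: [0.4474, 0.1334, 0.0728]
tool_rot: [0.0, 0.999, 0.051, 0.0]
contact_force: [-3.6, -6.4, 18.1]
gripper_width: 0.047
grasp_force: 66.8
(431, 789, 3)
```

View pics/w8.png

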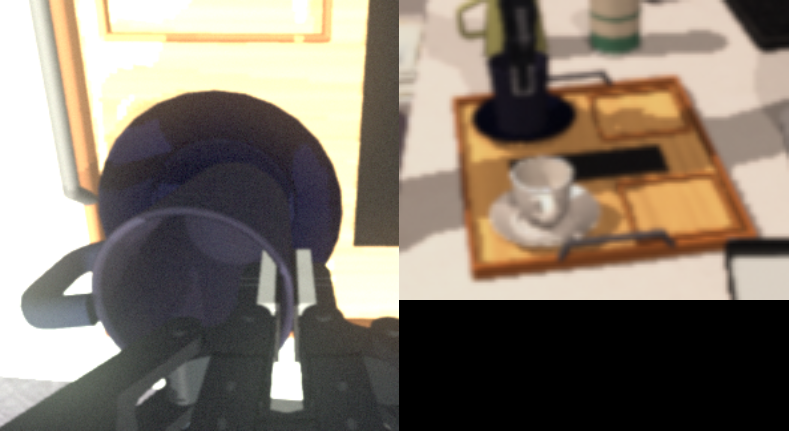

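```bash
python3 - <<'E'
from h import *
p=camera_params('wrist')
W=lambda u,v:((u+.5)/1.33-.5+40,(v+.5)/1.33-.5+60)
def fit(pts,z):
    P=np.array([px2w(p,W(*q),z)[:2] for q in pts]);A=np.c_[2*P,np.ones(len(P))];s=np.linalg.lstsq(A,(P**2).sum(1),rcond=None)[0]
    print(s[:2].round(4),'r',np.sqrt(s[2]+s[:2]@s[:2]).round(4));return s[:2]
fit([(98,195),(341,200),(218,91),(145,112),(300,122)],.021)
fit([(93,290),(183,208),(250,233),(287,290),(118,232)],.095)
# foot: back edge of body where it meets saucer
print(px2w(p,W(235,163),.011)[:2],px2w(p,W(235,163),.015)[:2])
print(fit([(155,200),(235,163),(292,200)],.015))
E
```

```text
[0.4443 0.165 ] r 0.0612
[0.4452 0.1642] r 0.0326
[0.46884763 0.16040485] [0.47005553 0.16001426]
[0.4294 0.1626] r 0.0407
[0.42942811 0.16255413]
```

```bash
python3 -m jog '[{"x":0.0,"y":0.0,"z":-0.003,"ax":0.0,"ay":0.0,"az":0.0},{"x":0.0,"y":0.0,"z":-0.003,"ax":0.0,"ay":0.0,"az":0.0},{"x":0.0,"y":0.0,"z":-0.003,"ax":0.0,"ay":0.0,"az":0.0},{"x":0.0,"y":0.0,"z":-0.003,"ax":0.0,"ay":0.0,"az":0.0},{"x":0.0,"y":0.0,"z":-0.02,"ax":0.0,"ay":0.0,"az":0.0},{"x":0.0,"y":0.0,"z":-0.05,"ax":0.0,"ay":0.0,"az":0.0},{"x":0.0,"y":0.0,"z":-0.09,"ax":0.0,"ay":0.0,"az":0.0},{"x":0.0,"y":0.0,"z":-0.12,"ax":0.0,"ay":0.0,"az":0.0},{"x":0.0,"y":0.0,"z":-0.12,"ax":0.0,"ay":0.0,"az":0.0}]' 0.38 
python3 - <<'E'
from h import *
o=get_obs();print(o['q'].round(2))
p,im=snap('wrist','w9');a=cv2.resize(np.clip(im*2.2,0,255).astype(np.uint8),None,fx=.9,fy=.9)
q,im=snap('side','s9');b=cv2.resize(im[140:240,190:300],None,fx=3,fy=3)
c=np.zeros((max(a.shape[0],b.shape[0]),a.shape[1]+b.shape[1],3),np.uint8);c[:a.shape[0],:a.shape[1]]=a;c[:b.shape[0],a.shape[1]:]=b
cv2.imwrite('pics/w9.png',c);print(c.shape)
E
```

```text
t: 19.2
eef_pos: [0.4488, 0.136, 0.1951]
tool_rot: [-0.002, 0.999, 0.052, 0.003]
contact_force: [0.7, 0.0, -0.3]
gripper_width: 0.381
grasp_force: 0.0
[-1.04  0.2   0.71  2.11 -0.17  0.88 -1.7 ]
(346, 791, 3)
```

View pics/w9.png

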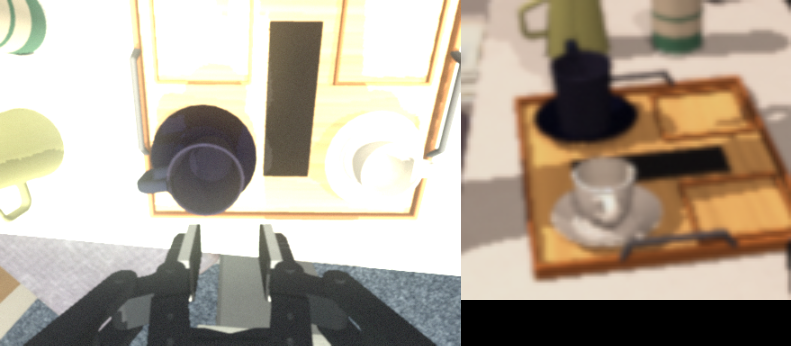

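```bash
python3 - <<'E'
from h import *
p=camera_params('wrist')
W=lambda u,v:((u+.5)/.9-.5,(v+.5)/.9-.5)
def fit(pts,z):
    P=np.array([px2w(p,W(*q),z)[:2] for q in pts]);A=np.c_[2*P,np.ones(len(P))];s=np.linalg.lstsq(A,(P**2).sum(1),rcond=None)[0]
    print(s[:2].round(4),'r',np.sqrt(s[2]+s[:2]@s[:2]).round(4));return s[:2]
s=fit([(151,153),(256,153),(203,104),(165,122),(240,121)],.021)
for z in(.093,.097):
  m=fit([(166,178),(245,178),(205,144),(205,214)],z)
  e=px2w(p,W(141,183),z)[:2]-m;print('ear',np.degrees(np.arctan2(*e[::-1])),np.hypot(*e))
fit([(358,168),(427,168),(392,143),(392,198)],.067)
# spoon goto
delta([.5614,-.3618,.16],np.radians(22+90))
E
```

```text
[0.4422 0.1635] r 0.0599
[0.4423 0.1555] r 0.0347
ear 98.52594733081905 0.05888136376306098
[0.4437 0.1553] r 0.0341
ear 98.52594733081983 0.05790778080892501
[ 0.4623 -0.0259] r 0.0317
shift [0.0619 0.5067 0.0314] az -0.2785 full 2.8631
```

```bash
cat >> h.py <<'E'
def circ(im,p,c0,r,z,span=.015,st=.0005,amin=0,amax=2*np.pi,tilt=False):
    g=cv2.GaussianBlur(im,(0,0),1.).astype(float).mean(2);g=np.log(g+5)
    a=np.linspace(amin,amax,180);best=[]
    for x in np.arange(-span,span+1e-9,st):
        for y in np.arange(-span,span+1e-9,st):
            f=lambda r:w2px(p,np.c_[c0[0]+x+r*np.cos(a),c0[1]+y+r*np.sin(a),np.full(a.size,z)]).astype(np.float32)
            s=[cv2.remap(g.astype(np.float32),*(f(q)[None].transpose(2,0,1)),cv2.INTER_LINEAR)[0] for q in(r-.002,r+.002)]
            best.append((np.abs(s[1]-s[0]).mean(),c0[0]+x,c0[1]+y))
    b=max(best);return np.round(b,4)
E
python3 - <<'E'
from h import *
p=camera_params('wrist');im=np.load('pics/w9.npy')
print('Nsaucer',circ(im,p,(.4445,.165),.062,.021))
for z in(.091,.093,.095): print('Nrim',circ(im,p,(.4445,.162),.0355,z))
print('Wsaucer',circ(im,p,(.464,-.03),.056,.021))
print('Wcup',circ(im,p,(.464,-.03),.030,.067))
E
```

```text
Nsaucer [0.6753 0.4405 0.1655]
Nrim [0.5415 0.442  0.1565]
Nrim [0.5279 0.4425 0.1565]
Nrim [0.5065 0.443  0.156 ]
Wsaucer [ 0.2185  0.4615 -0.03  ]
Wcup [ 0.3146  0.4645 -0.0265]
```

```bash
python3 -m jog '[{"x":-0.004,"y":0.011,"z":0.02,"ax":0.0,"ay":0.0,"az":0.0},{"x":-0.004,"y":0.011,"z":0.05,"ax":0.0,"ay":0.0,"az":0.0},{"x":-0.004,"y":0.011,"z":0.08,"ax":0.0,"ay":0.0,"az":0.0},{"x":-0.004,"y":0.011,"z":0.1,"ax":0.0,"ay":0.0,"az":0.0},{"x":-0.004,"y":0.011,"z":0.115,"ax":0.0,"ay":0.0,"az":0.0},{"x":-0.004,"y":0.011,"z":0.125,"ax":0.0,"ay":0.0,"az":0.0},{"x":-0.004,"y":0.011,"z":0.125,"ax":0.0,"ay":0.0,"az":0.0}]'
python3 -m jog '[{"x":0.0,"y":0.0,"z":0.0,"ax":0.0,"ay":0.0,"az":0.0},{"x":0.0,"y":0.0,"z":0.0,"ax":0.0,"ay":0.0,"az":0.0},{"x":0.0,"y":0.0,"z":0.0,"ax":0.0,"ay":0.0,"az":0.0},{"x":0.0,"y":0.0,"z":0.0,"ax":0.0,"ay":0.0,"az":0.0},{"x":0.0,"y":0.0,"z":0.0,"ax":0.0,"ay":0.0,"az":0.0},{"x":0.0,"y":0.0,"z":0.0,"ax":0.0,"ay":0.0,"az":0.0},{"x":0.0,"y":0.0,"z":0.0,"ax":0.0,"ay":0.0,"az":0.0}]' 0 60
python3 -m jog '[{"x":0.0,"y":0.0,"z":-0.005,"ax":0.0,"ay":0.0,"az":0.0},{"x":0.0,"y":0.0,"z":-0.01,"ax":0.0,"ay":0.0,"az":0.0},{"x":0.0,"y":0.0,"z":-0.015,"ax":0.0,"ay":0.0,"az":0.0},{"x":0.0,"y":-0.004,"z":-0.015,"ax":0.0,"ay":0.0,"az":0.0},{"x":0.0,"y":-0.0085,"z":-0.015,"ax":0.0,"ay":0.0,"az":0.0},{"x":0.0,"y":-0.0085,"z":-0.015,"ax":0.0,"ay":0.0,"az":0.0},{"x":0.0,"y":-0.0085,"z":-0.015,"ax":0.0,"ay":0.0,"az":0.0}]'
```

```text
t: 20.0
eef_pos: [0.4421, 0.1228, 0.065]
tool_rot: [0.001, 0.999, 0.052, -0.002]
contact_force: [-0.7, -0.5, 0.9]
gripper_width: 0.381
grasp_force: 0.0
t: 20.7
eef_pos: [0.4457, 0.1273, 0.0687]
tool_rot: [-0.003, 0.999, 0.053, 0.002]
contact_force: [0.4, 7.6, 8.0]
gripper_width: 0.053
grasp_force: 62.2
t: 21.4
eef_pos: [0.4424, 0.1321, 0.0815]
tool_rot: [0.0, 0.999, 0.053, -0.0]
contact_force: [-0.7, -0.6, -3.1]
gripper_width: 0.049
grasp_force: 61.8
```

```bash
python3 - <<'E'
from h import *
from scipy.optimize import differential_evolution as DE
q=camera_params('wrist');_,im10=snap('wrist','w10')
def rim(im,p,c0):
    g=np.log(cv2.GaussianBlur(im,(0,0),.8).astype(np.float32).mean(2)+5);a=np.linspace(0,2*np.pi,240)
    def s(v):
        n=R.from_euler('xy',v[3:5])
        f=lambda r:w2px(p,v[:3]+n.apply(np.c_[r*np.cos(a),r*np.sin(a),0*a])).astype(np.float32)[None].transpose(2,0,1)
        d=cv2.remap(g,*f(.0335),cv2.INTER_LINEAR)-cv2.remap(g,*f(.0375),cv2.INTER_LINEAR);return -np.abs(d).mean()
    r=DE(s,[(c0[0]-.012,c0[0]+.012),(c0[1]-.012,c0[1]+.012),(c0[2]-.003,c0[2]+.003),(-.12,.12),(-.12,.12)],seed=1,maxiter=150)
    print(r.x[:3].round(4),'tilt xy deg',np.degrees(r.x[3:]).round(1),round(r.fun,3))
# pose of w9 camera: offset to TCP rigid; recompute from TCP then
o=get_obs();T=q2R(o['tool_rot']);Cr=T.inv()*q2R(q['attitude']);ct=T.inv().apply(q['origin']-o['eef_pos'])
T9=R.from_quat([.999,.052,.003,-.002]);p9=dict(K=q['K'],origin=np.array([.4488,.136,.1951])+T9.apply(ct),attitude=np.roll((T9*Cr).as_quat(),1))
rim(np.load('pics/w9.npy'),p9,(.4445,.160,.093))
print('Nsaucer',circ(np.load('pics/w9.npy'),p9,(.4445,.165),.062,.021))
rim(im10,q,(.4445,.162,.103))
print('Nsaucer',circ(im10,q,(.4445,.165),.062,.021,amin=-1,amax=2.2))
E
```

```text
[0.4448 0.157  0.0942] tilt xy deg [ 2.8 -2.2] -0.567
Nsaucer [0.7049 0.443  0.166 ]
[0.4404 0.1608 0.1059] tilt xy deg [-5.1 -2.5] -0.492
Nsaucer [1.0327 0.4435 0.165 ]
```

```bash
python3 -m jog '[{"x":0.0015,"y":-0.003,"z":0.0,"ax":0.03,"ay":0.0,"az":0.0},{"x":0.0015,"y":-0.006,"z":0.0,"ax":0.06,"ay":0.0,"az":0.0},{"x":0.0015,"y":-0.006,"z":0.0,"ax":0.085,"ay":0.0,"az":0.0},{"x":0.0015,"y":-0.006,"z":0.0,"ax":0.085,"ay":0.0,"az":0.0},{"x":0.0015,"y":-0.006,"z":0.0,"ax":0.085,"ay":0.0,"az":0.0}]'
cat >> h.py <<'E'
from scipy.optimize import differential_evolution as DE
def rim(im,p,c0,rr=.0355):
    g=np.log(cv2.GaussianBlur(im,(0,0),.8).astype(np.float32).mean(2)+5);a=np.linspace(0,2*np.pi,240)
    def s(v):
        n=R.from_euler('xy',v[3:5])
        f=lambda r:w2px(p,v[:3]+n.apply(np.c_[r*np.cos(a),r*np.sin(a),0*a])).astype(np.float32)[None].transpose(2,0,1)
        d=cv2.remap(g,*f(rr-.002),cv2.INTER_LINEAR)-cv2.remap(g,*f(rr+.002),cv2.INTER_LINEAR);return -np.abs(d).mean()
    r=DE(s,[(c0[0]-.012,c0[0]+.012),(c0[1]-.012,c0[1]+.012),(c0[2]-.003,c0[2]+.003),(-.12,.12),(-.12,.12)],seed=1,maxiter=150)
    print(r.x[:3].round(4),'tilt xy deg',np.degrees(r.x[3:]).round(1),round(r.fun,3))
E
python3 - <<'E'
from h import *
q,im=snap('wrist','w11');print(get_obs()['eef_pos'].round(4))
rim(im,q,(.4445,.162,.105))
print('Nsaucer',circ(im,q,(.4445,.165),.062,.021,amin=-1,amax=2.2))
E
```

```text
t: 21.95
eef_pos: [0.4436, 0.1378, 0.0817]
tool_rot: [-0.042, 0.998, 0.052, -0.002]
contact_force: [0.5, -0.6, -4.0]
gripper_width: 0.046
grasp_force: 61.8
[0.4435 0.1381 0.0817]
[0.4396 0.1681 0.106 ] tilt xy deg [-6.7  3.5] -0.535
Nsaucer [0.9771 0.4435 0.1645]
```

```bash
python3 - <<'E'
from h import *
from scipy.optimize import minimize
p=camera_params('wrist');im=np.load('pics/w11.npy')
g=np.log(cv2.GaussianBlur(im,(0,0),.8).astype(np.float32).mean(2)+5)
a=np.linspace(np.radians(-40),np.radians(215),240)
for t in(-8,-6,-4,-2,0,2,4):
  for z in(.103,.106):
    n=R.from_euler('x',np.radians(t))
    def s(v):
        f=lambda r:w2px(p,np.r_[v,z]+n.apply(np.c_[r*np.cos(a),r*np.sin(a),0*a])).astype(np.float32)[None].transpose(2,0,1)
        return -np.abs(cv2.remap(g,*f(.0335),cv2.INTER_LINEAR)-cv2.remap(g,*f(.0375),cv2.INTER_LINEAR)).mean()
    r=DE(s,[(.432,.456),(.155,.180)],seed=0,maxiter=60);print(t,z,r.x.round(4),round(r.fun,3))
cv2.imwrite('pics/w11.png',cv2.resize(np.clip(im*2.5,0,255).astype(np.uint8)[60:384,40:340],None,fx=1.8,fy=1.8))
E
```

```text
-8 0.103 [0.4359 0.1717] -0.428
-8 0.106 [0.439  0.1696] -0.435
-6 0.103 [0.4375 0.1707] -0.431
-6 0.106 [0.4397 0.1686] -0.451
-4 0.103 [0.4382 0.1697] -0.445
-4 0.106 [0.4401 0.1679] -0.467
-2 0.103 [0.4386 0.1692] -0.462
-2 0.106 [0.4401 0.1668] -0.47
0 0.103 [0.4388 0.1684] -0.464
0 0.106 [0.44   0.1664] -0.465
2 0.103 [0.4387 0.1674] -0.459
2 0.106 [0.4398 0.1656] -0.449
4 0.103 [0.4385 0.1668] -0.444
4 0.106 [0.44   0.1652] -0.418
```

View pics/w11.png

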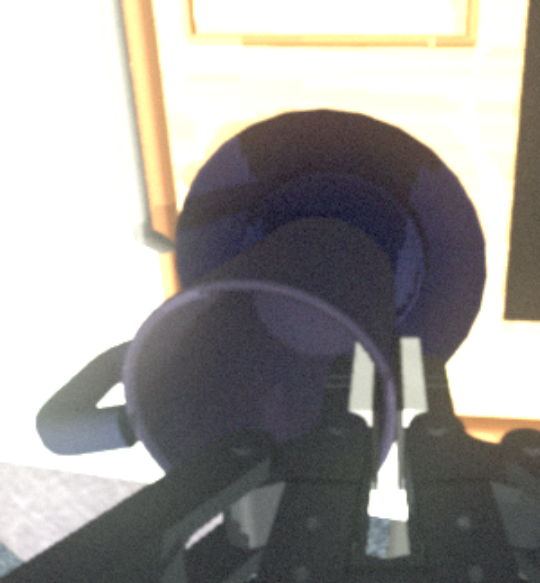

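```bash
python3 -m jog '[{"x":0.003,"y":0.0,"z":0.004,"ax":0.0,"ay":0.0,"az":0.0},{"x":0.003,"y":0.001,"z":0.008,"ax":0.0,"ay":0.0,"az":0.0},{"x":0.003,"y":0.001,"z":0.011,"ax":0.0,"ay":0.0,"az":0.0},{"x":0.003,"y":0.001,"z":0.012,"ax":0.0,"ay":0.0,"az":0.0},{"x":0.003,"y":0.001,"z":0.012,"ax":0.0,"ay":0.0,"az":0.0},{"x":0.003,"y":0.001,"z":0.012,"ax":0.0,"ay":0.0,"az":0.0}]'
```

```text
t: 22.6
eef_pos: [0.4465, 0.1385, 0.0697]
tool_rot: [-0.042, 0.998, 0.052, -0.002]
contact_force: [-0.5, -0.2, -3.0]
gripper_width: 0.047
grasp_force: 61.8
```

No contact yet; lower in small steps.

```bash
python3 -m jog '[{"x":0.0,"y":0.0,"z":0.001,"ax":0.0,"ay":0.0,"az":0.0},{"x":0.0,"y":0.0,"z":0.002,"ax":0.0,"ay":0.0,"az":0.0},{"x":0.0,"y":0.0,"z":0.002,"ax":0.0,"ay":0.0,"az":0.0}]'
python3 -m jog '[{"x":0.0,"y":0.0,"z":0.001,"ax":0.0,"ay":0.0,"az":0.0},{"x":0.0,"y":0.0,"z":0.002,"ax":0.0,"ay":0.0,"az":0.0},{"x":0.0,"y":0.0,"z":0.002,"ax":0.0,"ay":0.0,"az":0.0}]'
```

```text
t: 22.9
eef_pos: [0.4471, 0.1382, 0.0684]
tool_rot: [-0.043, 0.998, 0.052, -0.002]
contact_force: [-1.0, -3.1, 6.0]
gripper_width: 0.05
grasp_force: 63.3
t: 23.2
eef_pos: [0.4476, 0.1376, 0.0678]
tool_rot: [-0.043, 0.998, 0.051, -0.002]
contact_force: [-6.0, -6.8, 28.4]
gripper_width: 0.046
grasp_force: 67.4
```

```bash
python3 -m jog '[{"x":0.0,"y":0.0,"z":-0.003,"ax":0.0,"ay":0.0,"az":0.0},{"x":0.0,"y":0.0,"z":-0.003,"ax":0.0,"ay":0.0,"az":0.0}]'
python3 -m jog '[{"x":0.0,"y":0.0,"z":0.0,"ax":0.0,"ay":0.0,"az":0.0},{"x":0.0,"y":0.0,"z":0.0,"ax":0.0,"ay":0.0,"az":0.0},{"x":0.0,"y":0.0,"z":0.0,"ax":0.0,"ay":0.0,"az":0.0},{"x":0.0,"y":0.0,"z":0.0,"ax":0.0,"ay":0.0,"az":0.0},{"x":0.0,"y":0.0,"z":-0.02,"ax":0.0,"ay":0.0,"az":0.0},{"x":0.0,"y":0.0,"z":-0.05,"ax":0.0,"ay":0.0,"az":0.0},{"x":0.0,"y":0.0,"z":-0.09,"ax":0.0,"ay":0.0,"az":0.0},{"x":0.0,"y":0.0,"z":-0.12,"ax":-0.085,"ay":0.0,"az":0.0},{"x":0.0,"y":0.0,"z":-0.12,"ax":-0.085,"ay":0.0,"az":0.0},{"x":0.0,"y":0.0,"z":-0.12,"ax":-0.085,"ay":0.0,"az":0.0}]' 0.38 
python3 - <<'E'
from h import *
o=get_obs();print(o['q'].round(2))
p,im=snap('wrist','w12')
print('Nsaucer',circ(im,p,(.4445,.165),.062,.021))
print('Nrim',circ(im,p,(.4445,.162),.0355,.093));rim(im,p,(.4445,.162,.093))
delta([.5614,-.3618,.19],np.radians(22+90))
E
```

```text
t: 23.4
eef_pos: [0.4469, 0.1387, 0.0692]
tool_rot: [-0.043, 0.998, 0.052, -0.002]
contact_force: [0.2, -0.1, -3.1]
gripper_width: 0.044
grasp_force: 61.9
t: 24.4
eef_pos: [0.4475, 0.1296, 0.1885]
tool_rot: [-0.001, 0.999, 0.054, 0.0]
contact_force: [0.3, 0.5, -0.9]
gripper_width: 0.377
grasp_force: 0.0
[-1.01  0.21  0.68  2.12 -0.17  0.87 -1.69]
Nsaucer [0.7037 0.4435 0.1665]
Nrim [0.4828 0.444  0.166 ]
[0.4446 0.1657 0.0948] tilt xy deg [ 0.4 -1.3] -0.501
shift [ 0.0621  0.4999 -0.0027] az -0.2783 full 2.8633
```

```bash
python3 -m jog '[{"x":0.062,"y":0.5,"z":0.0,"ax":0.0,"ay":0.0,"az":-0.278},{"x":0.062,"y":0.5,"z":0.0,"ax":0.0,"ay":0.0,"az":-0.278},{"x":0.062,"y":0.5,"z":0.0,"ax":0.0,"ay":0.0,"az":-0.278},{"x":0.062,"y":0.5,"z":0.0,"ax":0.0,"ay":0.0,"az":-0.278},{"x":0.062,"y":0.5,"z":0.0,"ax":0.0,"ay":0.0,"az":-0.278},{"x":0.062,"y":0.5,"z":0.0,"ax":0.0,"ay":0.0,"az":-0.278},{"x":0.062,"y":0.5,"z":0.0,"ax":0.0,"ay":0.0,"az":-0.278},{"x":0.062,"y":0.5,"z":0.0,"ax":0.0,"ay":0.0,"az":-0.278},{"x":0.062,"y":0.5,"z":0.0,"ax":0.0,"ay":0.0,"az":-0.278},{"x":0.062,"y":0.5,"z":0.0,"ax":0.0,"ay":0.0,"az":-0.278},{"x":0.062,"y":0.5,"z":0.0,"ax":0.0,"ay":0.0,"az":-0.278},{"x":0.062,"y":0.5,"z":0.0,"ax":0.0,"ay":0.0,"az":-0.278}]' 0.5 40
python3 -m jog '[{"x":0.0,"y":0.0,"z":0.0,"ax":0.0,"ay":0.0,"az":0.0},{"x":0.0,"y":0.0,"z":0.0,"ax":0.0,"ay":0.0,"az":0.0}]'
python3 - <<'E'
from h import *
p,im=snap('wrist','w13');o=get_obs();print(o['q'].round(2))
delta([.562,-.3618,.03],np.radians(22+90))
# rectify table plane z=.004 around spoon to a 1px=0.5mm patch and segment
c=(.562,-.362);N=360;u,v=np.meshgrid(np.arange(N),np.arange(N))
X=np.c_[c[0]+(N/2-v.ravel())*.0005,c[1]+(N/2-u.ravel())*.0005,np.full(N*N,.004)]
m=w2px(p,X).astype(np.float32).reshape(N,N,2);r=cv2.remap(im,m[...,0],m[...,1],cv2.INTER_LINEAR);cv2.imwrite('pics/sp.png',cv2.resize(r,None,fx=1.6,fy=1.6))
E
```

```text
t: 25.65
eef_pos: [0.5589, -0.3671, 0.1861]
tool_rot: [0.0, 0.982, 0.187, -0.002]
contact_force: [0.5, 0.7, 0.3]
gripper_width: 0.499
grasp_force: 0.0
t: 25.85
eef_pos: [0.5611, -0.3606, 0.1871]
tool_rot: [-0.001, 0.982, 0.191, -0.0]
contact_force: [-0.1, 0.4, 0.5]
gripper_width: 0.5
grasp_force: 0.0
[ 0.02  0.59  0.68  1.65 -0.41  1.05 -0.36]
shift [-0.      0.0018  0.1575] az 0.0004 full -3.1412
```

View pics/sp.png

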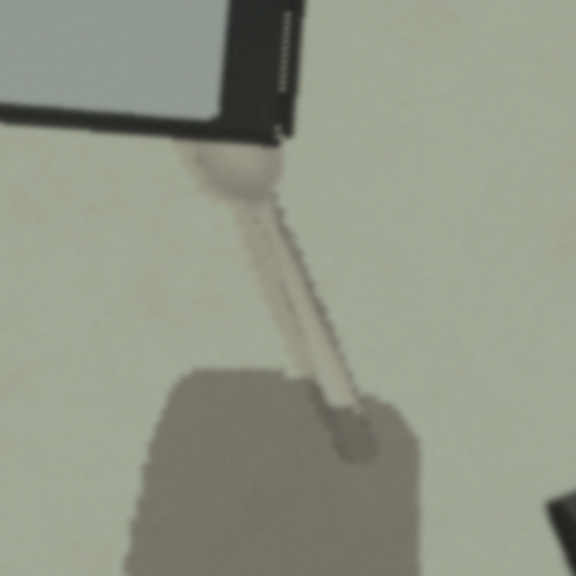

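```bash
python3 -m jog '[{"x":0.002,"y":0.002,"z":0.04,"ax":0.0,"ay":0.0,"az":0.0},{"x":0.002,"y":0.002,"z":0.08,"ax":0.0,"ay":0.0,"az":0.0},{"x":0.002,"y":0.002,"z":0.12,"ax":0.0,"ay":0.0,"az":0.0},{"x":0.002,"y":0.002,"z":0.15,"ax":0.0,"ay":0.0,"az":0.0},{"x":0.002,"y":0.002,"z":0.17,"ax":0.0,"ay":0.0,"az":0.0},{"x":0.002,"y":0.002,"z":0.18,"ax":0.0,"ay":0.0,"az":0.0},{"x":0.002,"y":0.002,"z":0.18,"ax":0.0,"ay":0.0,"az":0.0},{"x":0.002,"y":0.002,"z":0.18,"ax":0.0,"ay":0.0,"az":0.0}]'
```

```text
t: 26.7
eef_pos: [0.5649, -0.3633, 0.0094]
tool_rot: [0.0, 0.982, 0.191, 0.001]
contact_force: [-0.9, 0.2, -0.2]
gripper_width: 0.5
grasp_force: 0.0
```

```bash
python3 - <<'E'
from h import *
print(get_obs()['contact_force'])
delta([.564,-.3612,.001],np.radians(112))
E
```

```text
[-0.91437666  0.18372867 -0.17392575]
shift [-0.     -0.0023  0.0084] az -0.0005 full 3.1411
```

```bash
python3 -m jog '[{"x":0.0,"y":-0.002,"z":0.004,"ax":0.0,"ay":0.0,"az":0.0},{"x":0.0,"y":-0.002,"z":0.0075,"ax":0.0,"ay":0.0,"az":0.0},{"x":0.0,"y":-0.002,"z":0.0075,"ax":0.0,"ay":0.0,"az":0.0}]'
python3 -m jog '[{"x":0.0,"y":0.0,"z":0.0,"ax":0.0,"ay":0.0,"az":0.0},{"x":0.0,"y":0.0,"z":0.0,"ax":0.0,"ay":0.0,"az":0.0},{"x":0.0,"y":0.0,"z":0.0,"ax":0.0,"ay":0.0,"az":0.0},{"x":0.0,"y":0.0,"z":0.0,"ax":0.0,"ay":0.0,"az":0.0},{"x":0.0,"y":0.0,"z":0.0,"ax":0.0,"ay":0.0,"az":0.0},{"x":0.0,"y":0.0,"z":0.0,"ax":0.0,"ay":0.0,"az":0.0},{"x":0.0,"y":0.0,"z":0.0,"ax":0.0,"ay":0.0,"az":0.0}]' 0 30
```

```text
t: 27.0
eef_pos: [0.5635, -0.3612, 0.0009]
tool_rot: [-0.0, 0.982, 0.19, 0.0]
contact_force: [-0.5, 0.3, -0.3]
gripper_width: 0.502
grasp_force: 0.0
t: 27.7
eef_pos: [0.5636, -0.3617, 0.0012]
tool_rot: [0.0, 0.982, 0.19, 0.0]
contact_force: [-1.7, 0.8, 5.3]
gripper_width: 0.211
grasp_force: 29.4
```

```bash
python3 -m jog '[{"x":-0.005,"y":0.0,"z":-0.001,"ax":0.0,"ay":0.0,"az":0.0},{"x":-0.012,"y":0.0,"z":-0.002,"ax":0.0,"ay":0.0,"az":0.0},{"x":-0.019,"y":0.0,"z":-0.002,"ax":0.0,"ay":0.0,"az":0.0},{"x":-0.024,"y":0.0,"z":-0.004,"ax":0.0,"ay":0.0,"az":0.0},{"x":-0.024,"y":0.0,"z":-0.02,"ax":0.0,"ay":0.0,"az":0.0},{"x":-0.024,"y":0.0,"z":-0.05,"ax":0.0,"ay":0.0,"az":0.0},{"x":-0.024,"y":0.0,"z":-0.09,"ax":0.0,"ay":0.0,"az":0.0},{"x":-0.024,"y":0.0,"z":-0.13,"ax":0.0,"ay":0.0,"az":0.0},{"x":-0.024,"y":0.0,"z":-0.15,"ax":0.0,"ay":0.0,"az":0.0},{"x":-0.024,"y":0.0,"z":-0.15,"ax":0.0,"ay":0.0,"az":0.0},{"x":-0.024,"y":0.0,"z":-0.15,"ax":0.0,"ay":0.0,"az":0.0}]'
python3 - <<'E'
from h import *
o=get_obs();print(o['q'].round(2))
q,im=snap('wrist','w14')
# spoon extent in image: rectify at spoon height along tool axes; find handle/bowl ends vs. floor
delta([.5158,.0735,.15],np.radians(96))
z=o['eef_pos'][2]+.005;T=q2R(o['tool_rot']);N=(320,120)
g=[]
for s in np.arange(-.08,.0801,.004):
    L=[o['eef_pos']+T.apply([s,w,-.004]) for w in(-.02,-.012,-.006,0,.006,.012,.02)]
    px=w2px(q,L);g.append([s]+[int(im[int(np.clip(v,0,383)),int(np.clip(u,0,511))].sum()/3) if 0<=v<384 and 0<=u<512 else -1 for u,v in px])
for r in g: print(round(r[0],3),r[1:])
E
```

```text
t: 28.8
eef_pos: [0.5414, -0.3703, 0.1517]
tool_rot: [0.0, 0.982, 0.19, 0.001]
contact_force: [-0.9, 0.9, -0.5]
gripper_width: 0.208
grasp_force: 29.3
[ 0.05  0.61  0.66  1.71 -0.44  0.98 -0.31]
shift [ 0.1424 -0.4207  0.001 ] az 0.2783 full -2.8633 
-0.08 [15, 17, 15, 8, 13, 18, 15]
-0.076 [13, 16, 14, 17, 17, 21, 19]
-0.072 [16, 14, 14, 19, 18, 15, 15]
-0.068 [13, 19, 104, 153, 142, 44, 18]
-0.064 [12, 103, 154, 155, 156, 156, 19]
-0.06 [17, 79, 156, 156, 156, 155, 18]
-0.056 [18, 78, 149, 146, 136, 157, 20]
-0.052 [20, 78, 75, 146, 133, 155, 15]
-0.048 [17, 77, 79, 146, 128, 155, 16]
-0.044 [16, 72, 77, 148, 133, 156, 22]
-0.04 [17, 42, 61, 147, 131, 154, 20]
-0.036 [17, 21, 33, 147, 130, 148, 26]
-0.032 [16, 22, 31, 147, 131, 114, 23]
-0.028 [14, 21, 32, 147, 133, 78, 25]
-0.024 [19, 21, 33, 150, 153, 60, 24]
-0.02 [17, 25, 32, 149, 150, 36, 25]
-0.016 [16, 42, 32, 148, 150, 24, 30]
-0.012 [15, 39, 31, 137, 152, 28, 56]
-0.008 [20, 49, 32, 138, 153, 29, 56]
-0.004 [22, 52, 32, 138, 151, 24, 39]
0.0 [20, 55, 62, 138, 154, 33, 33]
0.004 [30, 56, 108, 135, 153, 34, 95]
0.008 [32, 56, 110, 95, 156, 39, 155]
0.012 [108, 110, 109, 86, 152, 155, 155]
0.016 [109, 109, 109, 86, 110, 155, 155]
0.02 [110, 109, 110, 104, 110, 157, 156]
0.024 [109, 108, 109, 108, 109, 153, 156]
0.028 [111, 110, 109, 102, 105, 157, 154]
0.032 [110, 113, 104, 105, 102, 152, 154]
0.036 [109, 110, 103, 108, 103, 101, 156]
0.04 [111, 109, 105, 107, 101, 93, 156]
0.044 [112, 109, 104, 106, 97, 93, 156]
0.048 [158, 149, 100, 103, 97, 88, 156]
0.052 [156, 153, 104, 100, 93, 90, 156]
0.056 [156, 154, 136, 98, 92, 90, 155]
0.06 [154, 155, 97, 95, 89, 148, 157]
0.064 [156, 155, 119, 92, 90, 156, 157]
0.068 [158, 156, 156, 145, 155, 156, 155]
0.072 [158, 154, 154, 153, 154, 156, 129]
0.076 [154, 155, 156, 155, 45, 157, 133]
0.08 [157, 156, 155, 35, 42, 62, 125]
```

```bash
python3 -m jog '[{"x":0.007,"y":-0.02,"z":0.0,"ax":0.0,"ay":0.0,"az":0.02},{"x":0.02,"y":-0.06,"z":0.0,"ax":0.0,"ay":0.0,"az":0.04},{"x":0.033,"y":-0.1,"z":0.0,"ax":0.0,"ay":0.0,"az":0.06},{"x":0.046,"y":-0.14,"z":0.0,"ax":0.0,"ay":0.0,"az":0.08},{"x":0.06,"y":-0.18,"z":0.0,"ax":0.0,"ay":0.0,"az":0.1},{"x":0.074,"y":-0.22,"z":0.0,"ax":0.0,"ay":0.0,"az":0.12},{"x":0.087,"y":-0.26,"z":0.0,"ax":0.0,"ay":0.0,"az":0.14},{"x":0.1,"y":-0.3,"z":0.0,"ax":0.0,"ay":0.0,"az":0.16},{"x":0.114,"y":-0.34,"z":0.0,"ax":0.0,"ay":0.0,"az":0.18},{"x":0.127,"y":-0.38,"z":0.0,"ax":0.0,"ay":0.0,"az":0.2},{"x":0.137,"y":-0.41,"z":0.0,"ax":0.0,"ay":0.0,"az":0.235},{"x":0.141,"y":-0.422,"z":0.0,"ax":0.0,"ay":0.0,"az":0.235}]'
python3 -m jog '[{"x":0.0,"y":0.0,"z":0.03,"ax":0.0,"ay":0.0,"az":0.0},{"x":0.0,"y":0.0,"z":0.06,"ax":0.0,"ay":0.0,"az":0.0},{"x":0.0,"y":0.0,"z":0.09,"ax":0.0,"ay":0.0,"az":0.0},{"x":0.0,"y":0.0,"z":0.09,"ax":0.0,"ay":0.0,"az":0.0},{"x":0.0,"y":0.0,"z":0.09,"ax":0.0,"ay":0.0,"az":0.0}]'
python3 - <<'E'
from h import *
o=get_obs();q,im=snap('wrist','w15');T=q2R(o['tool_rot']);print(o['q'].round(2))
delta([.5145,.074,.01],np.radians(98.5))
# spoon lateral extent on rectified plane at spoon height, vs the dark strip
for s in np.arange(.02,.0721,.008):
    w=np.arange(-.03,.0301,.001);L=np.array([o['eef_pos']+T.apply([s,a,-.004]) for a in w])
    px=w2px(q,L).astype(np.float32);r=cv2.remap(im,px[None,:,0],px[None,:,1],cv2.INTER_LINEAR)[0].mean(1);print(round(s,3),r.astype(int).tolist())
E
```

```text
t: 30.05
eef_pos: [0.5131, 0.0775, 0.1496]
tool_rot: [-0.0, 0.997, 0.076, -0.001]
contact_force: [-0.2, -0.2, -0.1]
gripper_width: 0.21
grasp_force: 29.3
t: 30.55
eef_pos: [0.514, 0.0723, 0.0607]
tool_rot: [0.001, 0.997, 0.073, -0.001]
contact_force: [0.1, -0.2, -0.2]
gripper_width: 0.213
grasp_force: 29.4
[-0.76  0.55  0.64  2.09 -0.53  0.67 -1.19]
shift [-0.0002 -0.0014  0.0516] az -0.0017 full 3.1399 
0.02 [129, 130, 129, 129, 128, 129, 129, 129, 128, 125, 78, 41, 41, 41, 43, 41, 42, 42, 45, 45, 44, 45, 44, 45, 44, 43, 44, 45, 87, 158, 178, 182, 183, 181, 161, 82, 45, 44, 45, 46, 45, 46, 45, 46, 46, 45, 46, 47, 47, 70, 139, 154, 154, 154, 154, 155, 156, 155, 156, 157, 156]
0.028 [127, 126, 128, 127, 128, 128, 128, 128, 129, 129, 106, 45, 46, 44, 43, 43, 44, 45, 47, 46, 46, 48, 47, 46, 45, 53, 101, 168, 180, 179, 177, 177, 177, 178, 178, 180, 163, 85, 54, 48, 48, 48, 49, 48, 48, 48, 47, 50, 49, 53, 128, 167, 166, 167, 166, 165, 166, 167, 166, 166, 167]
0.036 [131, 132, 131, 131, 144, 153, 154, 152, 152, 153, 146, 68, 48, 48, 48, 48, 50, 49, 48, 65, 143, 181, 181, 180, 182, 181, 183
[... 633 characters left out ...]
 166, 165, 161, 160, 158, 157, 155, 153, 151, 151, 123, 50, 48, 47, 48, 47, 50, 104, 153, 157, 155, 156, 156, 157, 157, 156, 142]
0.06 [123, 135, 134, 134, 135, 133, 134, 134, 132, 134, 134, 130, 68, 48, 47, 47, 48, 46, 49, 46, 49, 110, 157, 159, 159, 158, 157, 158, 159, 158, 158, 158, 156, 157, 155, 152, 152, 151, 151, 150, 150, 144, 81, 45, 47, 46, 45, 47, 47, 47, 48, 73, 146, 157, 157, 156, 159, 158, 158, 152, 135]
0.068 [113, 144, 145, 144, 143, 143, 144, 161, 167, 168, 167, 166, 124, 51, 46, 46, 47, 46, 46, 45, 44, 45, 45, 44, 44, 43, 45, 55, 83, 116, 119, 126, 126, 119, 113, 78, 51, 43, 44, 44, 43, 45, 44, 43, 45, 44, 45, 46, 44, 45, 47, 49, 131, 158, 158, 158, 158, 159, 158, 157, 155]
```

```bash
python3 -m jog '[{"x":-0.002,"y":-0.003,"z":0.015,"ax":0.0,"ay":0.0,"az":0.043},{"x":-0.002,"y":-0.003,"z":0.03,"ax":0.0,"ay":0.0,"az":0.043},{"x":-0.002,"y":-0.003,"z":0.042,"ax":0.0,"ay":0.0,"az":0.043},{"x":-0.002,"y":-0.003,"z":0.048,"ax":0.0,"ay":0.0,"az":0.043},{"x":-0.002,"y":-0.003,"z":0.0505,"ax":0.0,"ay":0.0,"az":0.043},{"x":-0.002,"y":-0.003,"z":0.0505,"ax":0.0,"ay":0.0,"az":0.043},{"x":-0.002,"y":-0.003,"z":0.0505,"ax":0.0,"ay":0.0,"az":0.043}]'
```

```text
t: 31.3
eef_pos: [0.5122, 0.0762, 0.0106]
tool_rot: [-0.0, 0.999, 0.052, 0.0]
contact_force: [-0.5, 0.2, 0.1]
gripper_width: 0.21
grasp_force: 29.4
```

```bash
python3 -m jog '[{"x":0.0,"y":0.0,"z":0.001,"ax":0.0,"ay":0.0,"az":0.0},{"x":0.0,"y":0.0,"z":0.001,"ax":0.0,"ay":0.0,"az":0.0}]'
python3 -m jog '[{"x":0.0,"y":0.0,"z":0.0,"ax":0.0,"ay":0.0,"az":0.0},{"x":0.0,"y":0.0,"z":0.0,"ax":0.0,"ay":0.0,"az":0.0},{"x":0.0,"y":0.0,"z":0.0,"ax":0.0,"ay":0.0,"az":0.0},{"x":0.0,"y":0.0,"z":0.0,"ax":0.0,"ay":0.0,"az":0.0},{"x":0.0,"y":0.0,"z":-0.03,"ax":0.0,"ay":0.0,"az":0.0},{"x":0.0,"y":0.0,"z":-0.08,"ax":0.0,"ay":0.0,"az":0.0},{"x":0.0,"y":0.0,"z":-0.13,"ax":0.0,"ay":0.0,"az":0.0},{"x":0.0,"y":0.0,"z":-0.18,"ax":0.0,"ay":0.0,"az":0.0},{"x":0.0,"y":0.0,"z":-0.23,"ax":0.0,"ay":0.0,"az":0.0},{"x":0.0,"y":0.0,"z":-0.24,"ax":0.0,"ay":0.0,"az":0.0},{"x":0.0,"y":0.0,"z":-0.24,"ax":0.0,"ay":0.0,"az":0.0}]' 0.4
python3 - <<'E'
from h import *
o=get_obs();q,im=snap('wrist','w16');print(o['q'].round(2))
# rectify tray frame at z .012 and extract spoon vs strip in tray axes
th=np.radians(6);O=np.array([.5145,.074])
ex=np.array([np.cos(th),np.sin(th)]);ey=np.array([-np.sin(th),np.cos(th)])
for s in(-.08,-.062,-.05,-.03,0,.03,.045,.055,.063,.08):
    w=np.arange(-.034,.0341,.001);L=np.array([[*(O+s*ex+a*ey),.009] for a in w])
    px=w2px(q,L).astype(np.float32);r=cv2.remap(im,px[None,:,0],px[None,:,1],cv2.INTER_LINEAR)[0].mean(1);print(s,r.astype(int).tolist())
s=np.arange(-.1,.1001,.0025);L=np.array([[*(O+a*ex),.01] for a in s]);px=w2px(q,L).astype(np.float32);r=cv2.remap(im,px[None,:,0],px[None,:,1],cv2.INTER_LINEAR)[0].mean(1);print('along',[(round(a,4),int(b)) for a,b in zip(s,r)])
delta([.566,.374,.25],np.radians(96))
E
```

```text
t: 31.5
eef_pos: [0.5121, 0.0764, 0.0095]
tool_rot: [-0.0, 0.999, 0.052, 0.0]
contact_force: [0.1, -0.3, -1.0]
gripper_width: 0.209
grasp_force: 29.4
t: 32.6
eef_pos: [0.5129, 0.0767, 0.2509]
tool_rot: [-0.001, 0.999, 0.053, 0.002]
contact_force: [-0.0, 0.7, -0.7]
gripper_width: 0.401
grasp_force: 0.0
[-1.02  0.26  0.91  1.95 -0.24  1.04 -1.47]
-0.08 [122, 123, 123, 123, 119, 109, 89, 64, 50, 44, 42, 43, 41, 41, 42, 43, 42, 42, 41, 41, 42, 42, 41, 41, 41, 41, 41, 44, 42, 42, 42, 41, 42, 43, 43, 42, 40, 41, 41, 41, 42, 41, 41, 41, 41, 41, 41, 41, 41, 40, 41, 41, 40, 40, 41, 41, 42, 42, 40, 42, 48, 72, 100, 127, 144, 154, 167, 181, 193]
-0.062 [125, 125, 126, 125, 122, 112, 92, 67, 49, 41, 40, 41, 40, 40, 43, 41, 41, 40, 40, 39, 40, 40, 40, 41, 42, 41, 40, 39, 47, 66, 88, 109, 124, 132, 137, 140, 139, 136, 131, 122, 101, 74, 54, 44, 40, 41, 40, 40, 39, 40, 41, 41, 39, 40, 41, 41, 39, 38, 39, 44, 58, 89, 136, 167, 185, 189, 189, 189, 188]
-0.05 [113, 113, 113, 113, 110, 99, 83, 63, 46, 39, 40, 40, 41, 43, 42, 41, 41, 41, 40, 40, 39, 38, 40, 39, 40, 41, 40, 40, 56, 83, 113, 137, 143, 147
[... 3828 characters left out ...]
np.float64(0.04), 159), (np.float64(0.0425), 155), (np.float64(0.045), 151), (np.float64(0.0475), 149), (np.float64(0.05), 145), (np.float64(0.0525), 143), (np.float64(0.055), 140), (np.float64(0.0575), 138), (np.float64(0.06), 134), (np.float64(0.0625), 130), (np.float64(0.065), 119), (np.float64(0.0675), 59), (np.float64(0.07), 42), (np.float64(0.0725), 44), (np.float64(0.075), 43), (np.float64(0.0775), 44), (np.float64(0.08), 46), (np.float64(0.0825), 49), (np.float64(0.085), 121), (np.float64(0.0875), 138), (np.float64(0.09), 137), (np.float64(0.0925), 144), (np.float64(0.095), 151), (np.float64(0.0975), 145), (np.float64(0.1), 136)]
shift [ 0.0853 -0.2899 -0.0005] az 0.0007 full -3.1409
```

```bash
python3 -m jog '[{"x":0.085,"y":-0.29,"z":0.0,"ax":0.0,"ay":0.0,"az":0.0},{"x":0.085,"y":-0.29,"z":0.0,"ax":0.0,"ay":0.0,"az":0.0},{"x":0.085,"y":-0.29,"z":0.0,"ax":0.0,"ay":0.0,"az":0.0},{"x":0.085,"y":-0.29,"z":0.0,"ax":0.0,"ay":0.0,"az":0.0},{"x":0.085,"y":-0.29,"z":0.0,"ax":0.0,"ay":0.0,"az":0.0},{"x":0.085,"y":-0.29,"z":0.0,"ax":0.0,"ay":0.0,"az":0.0},{"x":0.085,"y":-0.29,"z":0.0,"ax":0.0,"ay":0.0,"az":0.0},{"x":0.085,"y":-0.29,"z":0.0,"ax":0.0,"ay":0.0,"az":0.0},{"x":0.085,"y":-0.29,"z":0.0,"ax":0.0,"ay":0.0,"az":0.0},{"x":0.085,"y":-0.29,"z":0.0,"ax":0.0,"ay":0.0,"az":0.0}]' 1.0 40
python3 - <<'E'
from h import *
p,im=snap('wrist','w17');print(get_obs()['q'].round(2))
c=circ(im,p,(.566,.373),.0355,.143,span=.012);print(c,circ(im,p,(.566,.373),.0355,.143,span=.012,amin=0,amax=np.pi),w2px(p,[*c[1:],.143]))
t=circ(np.load('pics/s9.npy') if 0 else cv2.imread('pics/top0.png'),camera_params('top'),(.566,.373),.0355,.143,span=.012);print('top',t)
delta([*c[1:],.086])
E
```

```text
t: 33.65
eef_pos: [0.5663, 0.3712, 0.2486]
tool_rot: [0.001, 0.999, 0.051, -0.001]
contact_force: [-0.3, 0.1, 0.0]
gripper_width: 1.0
grasp_force: 0.0
[-1.18  0.57  0.77  1.57 -0.42  1.18 -1.79]
[0.3776 0.571  0.375 ] [0.3624 0.5715 0.3745] [249.19301828 189.50237984]
top [0.2395 0.566  0.373 ]
shift [ 0.0051 -0.003   0.1631]
```

```bash
python3 -m jog '[{"x":0.0035,"y":-0.0025,"z":0.03,"ax":0.0,"ay":0.0,"az":0.0},{"x":0.0035,"y":-0.0025,"z":0.06,"ax":0.0,"ay":0.0,"az":0.0},{"x":0.0035,"y":-0.0025,"z":0.075,"ax":0.0,"ay":0.0,"az":0.0},{"x":0.0035,"y":-0.0025,"z":0.09,"ax":0.0,"ay":0.0,"az":0.0},{"x":0.0035,"y":-0.0025,"z":0.105,"ax":0.0,"ay":0.0,"az":0.0},{"x":0.0035,"y":-0.0025,"z":0.12,"ax":0.0,"ay":0.0,"az":0.0},{"x":0.0035,"y":-0.0025,"z":0.135,"ax":0.0,"ay":0.0,"az":0.0},{"x":0.0035,"y":-0.0025,"z":0.15,"ax":0.0,"ay":0.0,"az":0.0},{"x":0.0035,"y":-0.0025,"z":0.162,"ax":0.0,"ay":0.0,"az":0.0},{"x":0.0035,"y":-0.0025,"z":0.162,"ax":0.0,"ay":0.0,"az":0.0}]'
python3 -m jog '[{"x":0.0,"y":0.0,"z":0.0,"ax":0.0,"ay":0.0,"az":0.0},{"x":0.0,"y":0.0,"z":0.0,"ax":0.0,"ay":0.0,"az":0.0},{"x":0.0,"y":0.0,"z":0.0,"ax":0.0,"ay":0.0,"az":0.0},{"x":0.0,"y":0.0,"z":0.0,"ax":0.0,"ay":0.0,"az":0.0},{"x":0.0,"y":0.0,"z":0.0,"ax":0.0,"ay":0.0,"az":0.0},{"x":0.0,"y":0.0,"z":0.0,"ax":0.0,"ay":0.0,"az":0.0}]' 0 50
python3 -m jog '[{"x":0.0,"y":0.0,"z":-0.015,"ax":0.0,"ay":0.0,"az":0.0},{"x":0.0,"y":0.0,"z":-0.04,"ax":0.0,"ay":0.0,"az":0.0},{"x":0.0,"y":0.0,"z":-0.07,"ax":0.0,"ay":0.0,"az":0.0},{"x":0.0,"y":0.0,"z":-0.1,"ax":0.0,"ay":0.0,"az":0.0},{"x":0.0,"y":0.0,"z":-0.13,"ax":0.0,"ay":0.0,"az":0.0},{"x":0.0,"y":0.0,"z":-0.15,"ax":0.0,"ay":0.0,"az":0.0},{"x":0.0,"y":0.0,"z":-0.15,"ax":0.0,"ay":0.0,"az":0.0}]'
python3 - <<'E'
from h import *
p,im=snap('wrist','w18');o=get_obs();print(o['q'].round(2))
c=circ(im,p,o['eef_pos'][:2],.0355,.143+.15,span=.012,amin=-.8,amax=2.4);print(c)
delta([.5985,-.0155,.236],np.radians(6))
E
```

```text
t: 34.7
eef_pos: [0.5682, 0.3759, 0.0851]
tool_rot: [0.001, 0.999, 0.052, -0.001]
contact_force: [-0.5, -0.2, 0.3]
gripper_width: 1.0
grasp_force: 0.0
t: 35.3
eef_pos: [0.5699, 0.3765, 0.088]
tool_rot: [-0.0, 0.999, 0.052, 0.001]
contact_force: [0.5, -0.8, 3.9]
gripper_width: 0.789
grasp_force: 57.0
t: 36.0
eef_pos: [0.5706, 0.377, 0.241]
tool_rot: [-0.002, 0.999, 0.052, 0.002]
contact_force: [-0.3, -0.1, -2.6]
gripper_width: 0.792
grasp_force: 57.3
[-1.18  0.58  0.77  1.56 -0.43  1.17 -1.79]
[0.5864 0.5676 0.3872]
shift [-0.0123  0.3931  0.002 ] az -1.5706 full -1.5706
```

```bash
python3 -m jog '[{"x":0.0,"y":0.02,"z":0.0,"ax":0.0,"ay":0.0,"az":-0.1},{"x":-0.002,"y":0.055,"z":0.0,"ax":0.0,"ay":0.0,"az":-0.23},{"x":-0.004,"y":0.09,"z":0.0,"ax":0.0,"ay":0.0,"az":-0.37},{"x":-0.006,"y":0.125,"z":0.0,"ax":0.0,"ay":0.0,"az":-0.51},{"x":-0.008,"y":0.16,"z":0.0,"ax":0.0,"ay":0.0,"az":-0.65},{"x":-0.01,"y":0.195,"z":0.0,"ax":0.0,"ay":0.0,"az":-0.79},{"x":-0.012,"y":0.23,"z":0.0,"ax":0.0,"ay":0.0,"az":-0.93},{"x":-0.012,"y":0.265,"z":0.0,"ax":0.0,"ay":0.0,"az":-1.07},{"x":-0.012,"y":0.3,"z":0.0,"ax":0.0,"ay":0.0,"az":-1.21},{"x":-0.012,"y":0.335,"z":0.0,"ax":0.0,"ay":0.0,"az":-1.35},{"x":-0.012,"y":0.37,"z":0.0,"ax":0.0,"ay":0.0,"az":-1.48},{"x":-0.012,"y":0.393,"z":0.0,"ax":0.0,"ay":0.0,"az":-1.57}]'
python3 -m jog '[{"x":0.0,"y":0.0,"z":0.03,"ax":0.0,"ay":0.0,"az":0.0},{"x":0.0,"y":0.0,"z":0.06,"ax":0.0,"ay":0.0,"az":0.0},{"x":0.0,"y":0.0,"z":0.09,"ax":0.0,"ay":0.0,"az":0.0},{"x":0.0,"y":0.0,"z":0.11,"ax":0.0,"ay":0.0,"az":0.0},{"x":0.0,"y":0.0,"z":0.11,"ax":0.0,"ay":0.0,"az":0.0},{"x":0.0,"y":0.0,"z":0.11,"ax":0.0,"ay":0.0,"az":0.0}]'
python3 - <<'E'
from h import *
o=get_obs();print(o['q'].round(2))
delta([.5985,-.0155,.0945],np.radians(6))
E
```

```text
t: 37.25
eef_pos: [0.597, -0.0188, 0.2356]
tool_rot: [-0.001, 0.669, 0.744, -0.002]
contact_force: [-0.1, -0.7, -1.8]
gripper_width: 0.786
grasp_force: 57.3
t: 37.85
eef_pos: [0.5977, -0.0157, 0.1266]
tool_rot: [-0.001, 0.669, 0.743, -0.001]
contact_force: [1.0, -0.1, -2.0]
gripper_width: 0.793
grasp_force: 57.4
[-0.41  0.5   0.44  1.86 -0.28  0.84  0.28]
shift [0.0001 0.0009 0.0321] az -0.0008 full -0.0008
```

```bash
python3 -m jog '[{"x":0.0,"y":0.001,"z":0.012,"ax":0.0,"ay":0.0,"az":0.0},{"x":0.0,"y":0.001,"z":0.022,"ax":0.0,"ay":0.0,"az":0.0},{"x":0.0,"y":0.001,"z":0.028,"ax":0.0,"ay":0.0,"az":0.0},{"x":0.0,"y":0.001,"z":0.031,"ax":0.0,"ay":0.0,"az":0.0},{"x":0.0,"y":0.001,"z":0.032,"ax":0.0,"ay":0.0,"az":0.0},{"x":0.0,"y":0.001,"z":0.032,"ax":0.0,"ay":0.0,"az":0.0}]'
```

```text
t: 38.45
eef_pos: [0.5996, -0.0156, 0.0954]
tool_rot: [0.0, 0.669, 0.743, 0.0]
contact_force: [0.1, -0.3, -1.9]
gripper_width: 0.789
grasp_force: 57.6
```

```bash
python3 -m jog '[{"x":0.0,"y":-0.001,"z":0.001,"ax":0.0,"ay":0.0,"az":0.0},{"x":0.0,"y":-0.001,"z":0.002,"ax":0.0,"ay":0.0,"az":0.0},{"x":0.0,"y":-0.001,"z":0.002,"ax":0.0,"ay":0.0,"az":0.0}]'
```

```text
t: 38.75
eef_pos: [0.5987, -0.0157, 0.094]
tool_rot: [0.0, 0.669, 0.743, 0.0]
contact_force: [-1.6, 0.3, 3.4]
gripper_width: 0.792
grasp_force: 57.8
```

```bash
python3 -m jog '[{"x":0.0,"y":0.0,"z":0.0,"ax":0.0,"ay":0.0,"az":0.0},{"x":0.0,"y":0.0,"z":0.0,"ax":0.0,"ay":0.0,"az":0.0},{"x":0.0,"y":0.0,"z":0.0,"ax":0.0,"ay":0.0,"az":0.0},{"x":0.0,"y":0.0,"z":0.0,"ax":0.0,"ay":0.0,"az":0.0},{"x":0.0,"y":0.0,"z":-0.02,"ax":0.0,"ay":0.0,"az":0.0},{"x":0.0,"y":0.0,"z":-0.04,"ax":0.0,"ay":0.0,"az":0.0},{"x":0.0,"y":0.0,"z":-0.07,"ax":0.0,"ay":0.0,"az":0.0},{"x":0.0,"y":0.0,"z":-0.11,"ax":0.0,"ay":0.0,"az":0.0},{"x":0.0,"y":0.0,"z":-0.15,"ax":0.0,"ay":0.0,"az":0.0},{"x":0.0,"y":0.0,"z":-0.16,"ax":0.0,"ay":0.0,"az":0.0},{"x":0.0,"y":0.0,"z":-0.16,"ax":0.0,"ay":0.0,"az":0.0}]' 1.0
python3 - <<'E'
from h import *
p,im=snap('wrist','w19');o=get_obs();print(o['q'].round(2))
print(circ(im,p,(.5985,-.0155),.0355,.149,span=.01))
delta([.4184,-.3534,.24],np.radians(6))
E
```

```text
t: 39.85
eef_pos: [0.5996, -0.0157, 0.2552]
tool_rot: [0.001, 0.669, 0.743, 0.002]
contact_force: [0.4, -0.5, -0.2]
gripper_width: 1.002
grasp_force: 0.0
[-0.47  0.36  0.51  1.75 -0.19  1.09  0.21]
[ 0.3127  0.5975 -0.015 ]
shift [-0.3173 -0.2143  0.0131] az -0.0006 full -0.0006
```

```bash
python3 -m jog '[{"x":-0.317,"y":-0.214,"z":0.013,"ax":0.0,"ay":0.0,"az":0.0},{"x":-0.317,"y":-0.214,"z":0.013,"ax":0.0,"ay":0.0,"az":0.0},{"x":-0.317,"y":-0.214,"z":0.013,"ax":0.0,"ay":0.0,"az":0.0},{"x":-0.317,"y":-0.214,"z":0.013,"ax":0.0,"ay":0.0,"az":0.0},{"x":-0.317,"y":-0.214,"z":0.013,"ax":0.0,"ay":0.0,"az":0.0},{"x":-0.317,"y":-0.214,"z":0.013,"ax":0.0,"ay":0.0,"az":0.0},{"x":-0.317,"y":-0.214,"z":0.013,"ax":0.0,"ay":0.0,"az":0.0},{"x":-0.317,"y":-0.214,"z":0.013,"ax":0.0,"ay":0.0,"az":0.0},{"x":-0.317,"y":-0.214,"z":0.013,"ax":0.0,"ay":0.0,"az":0.0},{"x":-0.317,"y":-0.214,"z":0.013,"ax":0.0,"ay":0.0,"az":0.0},{"x":-0.317,"y":-0.214,"z":0.013,"ax":0.0,"ay":0.0,"az":0.0}]' 0.6 40
cat >> h.py <<'E'
def sq(im,p,c0,h,z,yr=(-np.pi/4,np.pi/4),sp=.015):
    g=np.log(cv2.GaussianBlur(im,(0,0),.8).astype(np.float32).mean(2)+5)
    t=np.linspace(-.7,.7,40);S=np.concatenate([np.c_[t,1+0*t],np.c_[t,-1+0*t],np.c_[1+0*t,t],np.c_[-1+0*t,t]])
    N=np.concatenate([np.tile(n,(40,1)) for n in((0,1),(0,-1),(1,0),(-1,0))])
    def s(v):
        c,q=np.cos(v[2]),np.sin(v[2]);M=np.array([[c,q],[-q,c]])
        f=lambda e:w2px(p,np.c_[(S*h+N*e)@M+v[:2],np.full(160,z)]).astype(np.float32)[None].transpose(2,0,1)
        return -np.abs(cv2.remap(g,*f(-.002),cv2.INTER_LINEAR)-cv2.remap(g,*f(.002),cv2.INTER_LINEAR)).mean()
    r=DE(s,[(c0[0]-sp,c0[0]+sp),(c0[1]-sp,c0[1]+sp),yr],seed=0,maxiter=120)
    return r.x[:2].round(4),np.degrees(r.x[2]).round(2),round(r.fun,3)
E
python3 - <<'E'
from h import *
p,im=snap('wrist','w20');o=get_obs();print(o['q'].round(2))
for z in(.085,.091,.097): print(z,sq(im,p,(.418,-.353),.0435,z))
print('knob',circ(im,p,(.418,-.353),.010,.110,span=.012))
t=cv2.imread('pics/top0.png');P=camera_params('top')
for z in(.085,.097): print('top',sq(t,P,(.418,-.353),.0435,z))
print('knobtop',circ(t,P,(.418,-.353),.010,.110,span=.01),w2px(p,[.418,-.353,.11]))
E
```

```text
t: 41.0
eef_pos: [0.419, -0.3515, 0.2391]
tool_rot: [-0.001, 0.669, 0.744, -0.0]
contact_force: [0.1, 0.8, 0.6]
gripper_width: 0.599
grasp_force: 0.0
[ 0.05  0.3   0.65  1.89 -0.21  1.03  0.9 ]
0.085 (array([ 0.4164, -0.3614]), np.float64(-13.66), np.float64(-0.469))
0.091 (array([ 0.4163, -0.3593]), np.float64(-13.3), np.float64(-0.396))
0.097 (array([ 0.4181, -0.3528]), np.float64(-22.01), np.float64(-0.327))
knob [ 0.1777  0.4215 -0.355 ]
top (array([ 0.4172, -0.3581]), np.float64(-13.93), np.float32(-0.302))
top (array([ 0.4156, -0.3544]), np.float64(-14.57), np.float64(-0.29))
knobtop [ 0.1316  0.42   -0.3525] [255.02252076 188.50432461]
```

```bash
python3 - <<'E'
from h import *
p=camera_params('wrist');im=np.load('pics/w20.npy')
for z in(.07,.075,.08,.083,.088): print(z,sq(im,p,(.418,-.357),.0435,z,yr=(-.35,-.1)))
for r in(.008,.009,.010,.011,.012): print(r,circ(im,p,(.418,-.356),r,.110,span=.010),circ(im,p,(.418,-.356),r,.106,span=.010))
g=im.mean(2)
u,v=w2px(p,[.4185,-.356,.108]).astype(int);print(u,v);print(g[v-22:v+23:2,u-22:u+23:2].astype(int))
E
```

```text
0.07 (array([ 0.4148, -0.3662]), np.float64(-13.17), np.float64(-0.318))
0.075 (array([ 0.4167, -0.3647]), np.float64(-13.17), np.float32(-0.396))
0.08 (array([ 0.417, -0.363]), np.float64(-13.01), np.float64(-0.462))
0.083 (array([ 0.4168, -0.3621]), np.float64(-12.95), np.float64(-0.474))
0.088 (array([ 0.4166, -0.3605]), np.float64(-13.05), np.float64(-0.445))
0.008 [ 0.1764  0.424  -0.3545] [ 0.1727  0.4245 -0.3555]
0.009 [ 0.1848  0.423  -0.3545] [ 0.1832  0.4235 -0.356 ]
0.01 [ 0.1774  0.422  -0.355 ] [ 0.1773  0.422  -0.3565]
0.011 [ 0.1813  0.419  -0.356 ] [ 0.1769  0.4185 -0.3575]
0.012 [ 0.1819  0.419  -0.356 ] [ 0.1819  0.419  -0.3575]
254 190
[[110 108 107 105 108 108 105 104 107 104 103 102 105 105 103 104 102 106
  105 106 104 104 101]
 [109 109 106 106 106 108 104 107 104 104 105 104 105 104 101 103 105 109
  109 106 104 104 104]
 [108 106 105 106 105 107 106 106 104 103 104 104 107 105 105 105 105 105
  104 102 104 105 100]
 [109 109 107 111 107 109 105 106 102 101 101 104 104 106 105 104 105 105
  102 103 104 105 101]
 [110 110 106 108 109 110 108 104 100  95  96  95
[... 1094 characters left out ...]
101 105 101  98  99]
 [103 106 106 105 104 107  97  87  87  86  84  81  79  77  80  85 102 103
  103 105 105 103 101]
 [105 107 106 107 108 108 107  98  88  86  86  83  85  97 103 103 103 104
  107 106 105 101  99]
 [108 108 109 108 107 107 105 103 104 104 108 105 103 105 104 102 105 107
  106 105 101  99 101]
 [108 109 109 109 111 108 104 103 107 110 110 108 106 108 107 106 104 103
  108 105 102 102 101]
 [107 107 106 106 108 107 106 107 105 108 108 106 109 111 107 107 107 106
  105 104 101 103 100]
 [107 105 107 110 106 107 105 107 107 107 111 108 109 110 108 109 107 107
  103 103 100 102 102]
 [105 106 106 108 109 109 106 105 106 108 107 106 108 109 107 111 105 103
  104 103 101 101 100]]
```

```bash
python3 - <<'E'
from h import *
p=camera_params('wrist')
for z in(.104,.108,.11): print(px2w(p,(256,192.6),z).round(4))
delta([.4195,-.3575,.11],np.radians(-13.3+0))
E
```

```text
[ 0.4199 -0.3588  0.104 ]
[ 0.4197 -0.3575  0.108 ]
[ 0.4197 -0.3568  0.11  ]
shift [-0.0063 -0.0003  0.1294] az 0.3389 full 0.3389
```

```bash
python3 -m jog '[{"x":-0.006,"y":0.0,"z":0.03,"ax":0.0,"ay":0.0,"az":0.12},{"x":-0.006,"y":0.0,"z":0.06,"ax":0.0,"ay":0.0,"az":0.24},{"x":-0.006,"y":0.0,"z":0.09,"ax":0.0,"ay":0.0,"az":0.339},{"x":-0.006,"y":0.0,"z":0.11,"ax":0.0,"ay":0.0,"az":0.339},{"x":-0.006,"y":0.0,"z":0.125,"ax":0.0,"ay":0.0,"az":0.339},{"x":-0.006,"y":0.0,"z":0.135,"ax":0.0,"ay":0.0,"az":0.339},{"x":-0.006,"y":0.0,"z":0.14,"ax":0.0,"ay":0.0,"az":0.339},{"x":-0.006,"y":0.0,"z":0.14,"ax":0.0,"ay":0.0,"az":0.339}]'
python3 -m jog '[{"x":0.0,"y":0.0,"z":0.0,"ax":0.0,"ay":0.0,"az":0.0},{"x":0.0,"y":0.0,"z":0.0,"ax":0.0,"ay":0.0,"az":0.0},{"x":0.0,"y":0.0,"z":0.0,"ax":0.0,"ay":0.0,"az":0.0},{"x":0.0,"y":0.0,"z":0.0,"ax":0.0,"ay":0.0,"az":0.0},{"x":0.0,"y":0.0,"z":0.0,"ax":0.0,"ay":0.0,"az":0.0},{"x":0.0,"y":0.0,"z":0.0,"ax":0.0,"ay":0.0,"az":0.0},{"x":0.0,"y":0.0,"z":0.0,"ax":0.0,"ay":0.0,"az":0.0}]' 0 60
```

```text
t: 41.85
eef_pos: [0.4194, -0.359, 0.1002]
tool_rot: [-0.0, 0.785, 0.619, 0.0]
contact_force: [0.1, 0.2, 0.2]
gripper_width: 0.6
grasp_force: 0.0
t: 42.55
eef_pos: [0.4192, -0.3595, 0.1012]
tool_rot: [0.0, 0.785, 0.619, 0.0]
contact_force: [-4.0, 2.0, 6.1]
gripper_width: 0.172
grasp_force: 58.5
```

```bash
python3 -m jog '[{"x":0.0,"y":0.0,"z":-0.004,"ax":0.0,"ay":0.0,"az":0.0},{"x":0.0,"y":0.0,"z":-0.01,"ax":0.0,"ay":0.0,"az":0.0},{"x":0.0,"y":0.0,"z":-0.016,"ax":0.0,"ay":0.0,"az":0.0},{"x":0.0,"y":0.0,"z":-0.02,"ax":0.0,"ay":0.0,"az":0.0},{"x":0.0,"y":0.0,"z":-0.02,"ax":0.0,"ay":0.0,"az":0.0}]'
python3 - <<'E'
from h import *
p,im=snap('wrist','w21');o=get_obs()
for z in(.083+.02,.083): print(z,sq(im,p,(.418,-.359),.0435,z,yr=(-.6,.1)))
print(w2px(p,[.418,-.359,.1]))
E
```

```text
t: 43.05
eef_pos: [0.4196, -0.3594, 0.1211]
tool_rot: [0.001, 0.785, 0.619, 0.0]
contact_force: [-0.6, -0.6, -2.9]
gripper_width: 0.167
grasp_force: 58.7
0.10300000000000001 (array([ 0.4209, -0.3489]), np.float64(-13.21), np.float64(-0.448))
0.083 (array([ 0.4264, -0.3543]), np.float64(-13.37), np.float64(-0.393))
[252.88811401 240.94865661]
```

```bash
sed -i 's/def sq(im,p,c0,h,z,yr=(-np.pi\/4,np.pi\/4),sp=.015):/def sq(im,p,c0,h,z,yr=(-np.pi\/4,np.pi\/4),sp=.015,vis=False):/; s/^    def s(v):\n        c,q/&/' h.py
python3 - <<'E'
s=open('h.py').read()
s=s.replace("((0,1),(0,-1),(1,0),(-1,0))])\n","((0,1),(0,-1),(1,0),(-1,0))])\n    k=np.ones(160,bool)\n    if vis: k=~((N[:,1]<0)|((N[:,1]==0)&(S[:,1]<-.1)))\n    S=S[k];N=N[k]\n").replace("np.full(160,z)","np.full(len(S),z)")
open('h.py','w').write(s)
E
python3 - <<'E'
from h import *
p=camera_params('wrist');im=np.load('pics/w21.npy')
for z in(.098,.103,.108): print(z,sq(im,p,(.418,-.356),.0435,z,yr=(-.6,.1),vis=True))
im0=np.load('pics/w20.npy')
g=im.mean(2)
# profile along tool x through center
o=get_obs();T=q2R(o['tool_rot'])
for w in(-.03,.03):
  for z in (.103,):
    s=np.arange(-.02,.0701,.002);L=np.array([np.r_[(o['eef_pos']+T.apply([a,w,0]))[:2],z] for a in s]);px=w2px(p,L).astype(np.float32);r=cv2.remap(im,px[None,:,0],px[None,:,1],cv2.INTER_LINEAR)[0].mean(1);print(w,[(round(a,3),int(b)) for a,b in zip(s,r)])
for a in(.015,.03):
    s=np.arange(-.06,.0601,.002);L=np.array([np.r_[(o['eef_pos']+T.apply([a,b,0]))[:2],.103] for b in s]);px=w2px(p,L).astype(np.float32);r=cv2.remap(im,px[None,:,0],px[None,:,1],cv2.INTER_LINEAR)[0].mean(1);print(a,[(round(q,3),int(b)) for q,b in zip(s,r)])
E
```

```text
0.098 (array([ 0.4215, -0.3502]), np.float64(-13.19), np.float64(-0.457))
0.103 (array([ 0.4173, -0.3634]), np.float64(-13.58), np.float32(-0.594))
0.108 (array([ 0.4033, -0.3462]), np.float64(-2.7), np.float64(-0.546))
-0.03 [(np.float64(-0.02), 105), (np.float64(-0.018), 106), (np.float64(-0.016), 105), (np.float64(-0.014), 107), (np.float64(-0.012), 108), (np.float64(-0.01), 108), (np.float64(-0.008), 106), (np.float64(-0.006), 105), (np.float64(-0.004), 106), (np.float64(-0.002), 105), (np.float64(-0.0), 96), (np.float64(0.002), 98), (np.float64(0.004), 97), (np.float64(0.006), 97), (np.float64(0.008), 98), (np.float64(0.01), 99), (np.float64(0.012), 99), (np.float64(0.014), 101), (np.float64(0.016), 103), (np.float64(0.018), 98), (np.float64(0.02), 98), (np.float64(0.022), 99), (np.float64(0.024), 102), (np.float64(0.026), 97), (np.float64(0.028), 96), (np.float64(0.03), 100), (np.float64(0.032), 99), (np.float64(0.034), 97), (np.float64(0.036), 91), (np.float64(0.038), 67), (np.float64(0.04), 55), (np.float64(0.042), 57), (np.float64(0.044), 90), (np.float64(0.046), 172), (np.f
[... 3929 characters left out ...]
loat64(0.006), 90), (np.float64(0.008), 92), (np.float64(0.01), 90), (np.float64(0.012), 88), (np.float64(0.014), 87), (np.float64(0.016), 89), (np.float64(0.018), 94), (np.float64(0.02), 88), (np.float64(0.022), 78), (np.float64(0.024), 69), (np.float64(0.026), 67), (np.float64(0.028), 83), (np.float64(0.03), 91), (np.float64(0.032), 104), (np.float64(0.034), 97), (np.float64(0.036), 83), (np.float64(0.038), 73), (np.float64(0.04), 120), (np.float64(0.042), 141), (np.float64(0.044), 141), (np.float64(0.046), 141), (np.float64(0.048), 142), (np.float64(0.05), 142), (np.float64(0.052), 141), (np.float64(0.054), 141), (np.float64(0.056), 141), (np.float64(0.058), 141), (np.float64(0.06), 142)]
```

```bash
python3 -m jog '[{"x":0.0,"y":0.0,"z":-0.02,"ax":0.0,"ay":0.0,"az":0.0},{"x":0.0,"y":0.0,"z":-0.05,"ax":0.0,"ay":0.0,"az":0.0},{"x":0.0,"y":0.0,"z":-0.08,"ax":0.0,"ay":0.0,"az":0.0},{"x":0.0,"y":0.0,"z":-0.11,"ax":0.0,"ay":0.0,"az":0.0},{"x":0.0,"y":0.0,"z":-0.14,"ax":0.0,"ay":0.0,"az":0.0},{"x":0.0,"y":0.0,"z":-0.16,"ax":0.0,"ay":0.0,"az":0.0},{"x":0.0,"y":0.0,"z":-0.16,"ax":0.0,"ay":0.0,"az":0.0},{"x":0.0,"y":0.0,"z":-0.16,"ax":0.0,"ay":0.0,"az":0.0}]'
python3 - <<'E'
from h import *
print(get_obs()['q'].round(2))
delta([.5786,.1823,.281],np.radians(6))
E
```

```text
t: 43.9
eef_pos: [0.419, -0.3588, 0.2796]
tool_rot: [-0.0, 0.785, 0.619, 0.0]
contact_force: [0.4, 1.1, -2.3]
gripper_width: 0.174
grasp_force: 58.9
[-0.02  0.28  0.76  1.83 -0.21  1.12  0.58]
shift [ 0.5633  0.0294 -0.0011] az -0.3395 full -0.3395
```

```bash
python3 -m jog '[{"x":0.015,"y":0.001,"z":0.0,"ax":0.0,"ay":0.0,"az":-0.01},{"x":0.04,"y":0.002,"z":0.0,"ax":0.0,"ay":0.0,"az":-0.025},{"x":0.07,"y":0.004,"z":0.0,"ax":0.0,"ay":0.0,"az":-0.045},{"x":0.1,"y":0.005,"z":0.0,"ax":0.0,"ay":0.0,"az":-0.065},{"x":0.13,"y":0.007,"z":0.0,"ax":0.0,"ay":0.0,"az":-0.085},{"x":0.16,"y":0.008,"z":0.0,"ax":0.0,"ay":0.0,"az":-0.105},{"x":0.19,"y":0.01,"z":0.0,"ax":0.0,"ay":0.0,"az":-0.125},{"x":0.22,"y":0.011,"z":0.0,"ax":0.0,"ay":0.0,"az":-0.145},{"x":0.25,"y":0.013,"z":0.0,"ax":0.0,"ay":0.0,"az":-0.165},{"x":0.275,"y":0.014,"z":0.0,"ax":0.0,"ay":0.0,"az":-0.18},{"x":0.295,"y":0.015,"z":0.0,"ax":0.0,"ay":0.0,"az":-0.19},{"x":0.3,"y":0.0157,"z":0.0,"ax":0.0,"ay":0.0,"az":-0.2}]'
python3 - <<'E'
from h import *
delta([.5786,.1823,.281],np.radians(6))
E
```

```text
t: 45.1
eef_pos: [0.5043, -0.0677, 0.2793]
tool_rot: [-0.001, 0.718, 0.696, -0.0]
contact_force: [1.2, -0.6, -1.8]
gripper_width: 0.17
grasp_force: 58.9
shift [ 0.2521  0.0668 -0.0017] az -0.1347 full -0.1347
```

```bash
python3 -m jog '[{"x":0.015,"y":0.004,"z":0.0,"ax":0.0,"ay":0.0,"az":-0.01},{"x":0.04,"y":0.011,"z":0.0,"ax":0.0,"ay":0.0,"az":-0.02},{"x":0.07,"y":0.019,"z":0.0,"ax":0.0,"ay":0.0,"az":-0.035},{"x":0.1,"y":0.027,"z":0.0,"ax":0.0,"ay":0.0,"az":-0.05},{"x":0.13,"y":0.034,"z":0.0,"ax":0.0,"ay":0.0,"az":-0.07},{"x":0.16,"y":0.042,"z":0.0,"ax":0.0,"ay":0.0,"az":-0.09},{"x":0.19,"y":0.05,"z":0.0,"ax":0.0,"ay":0.0,"az":-0.11},{"x":0.22,"y":0.058,"z":0.0,"ax":0.0,"ay":0.0,"az":-0.125},{"x":0.24,"y":0.064,"z":0.0,"ax":0.0,"ay":0.0,"az":-0.135},{"x":0.25,"y":0.067,"z":0.0,"ax":0.0,"ay":0.0,"az":-0.135},{"x":0.252,"y":0.067,"z":0.0,"ax":0.0,"ay":0.0,"az":-0.135},{"x":0.252,"y":0.067,"z":0.0,"ax":0.0,"ay":0.0,"az":-0.135}]'
python3 -m jog '[{"x":0.0,"y":0.0,"z":0.03,"ax":0.0,"ay":0.0,"az":0.0},{"x":0.0,"y":0.0,"z":0.06,"ax":0.0,"ay":0.0,"az":0.0},{"x":0.0,"y":0.0,"z":0.09,"ax":0.0,"ay":0.0,"az":0.0},{"x":0.0,"y":0.0,"z":0.12,"ax":0.0,"ay":0.0,"az":0.0},{"x":0.0,"y":0.0,"z":0.14,"ax":0.0,"ay":0.0,"az":0.0},{"x":0.0,"y":0.0,"z":0.14,"ax":0.0,"ay":0.0,"az":0.0},{"x":0.0,"y":0.0,"z":0.14,"ax":0.0,"ay":0.0,"az":0.0}]'
python3 - <<'E'
from h import *
p,im=snap('wrist','w22');o=get_obs();z=o['eef_pos'][2]-.101+.083
for d in(-.003,0,.003): print(sq(im,p,o['eef_pos'][:2],.0435,z+d,yr=(-.15,.35),vis=True,sp=.012))
delta([.5786,.1823,.108],np.radians(6))
E
```

```text
t: 46.3
eef_pos: [0.5801, 0.1772, 0.2802]
tool_rot: [0.0, 0.671, 0.741, -0.001]
contact_force: [-0.4, -0.7, -2.8]
gripper_width: 0.172
grasp_force: 58.9
t: 47.0
eef_pos: [0.5804, 0.1771, 0.1411]
tool_rot: [0.0, 0.672, 0.741, -0.0]
contact_force: [-0.6, 0.7, -1.9]
gripper_width: 0.171
grasp_force: 58.9
(array([0.5754, 0.1878]), np.float64(7.88), np.float64(-0.661))
(array([0.5755, 0.1885]), np.float64(7.34), np.float64(-0.655))
(array([0.5766, 0.1891]), np.float64(6.69), np.float64(-0.637))
shift [ 0.0049 -0.002   0.0338] az -0.0063 full -0.0063
```

```bash
python3 - <<'E'
from h import *
p=camera_params('wrist');im=np.load('pics/w22.npy');o=get_obs();T=q2R(o['tool_rot']);z=o['eef_pos'][2]-.018
def prof(pts):
    px=w2px(p,np.array(pts)).astype(np.float32);return cv2.remap(im,px[None,:,0],px[None,:,1],cv2.INTER_LINEAR)[0].astype(int)
s=np.arange(.02,.0801,.002)
for w in(-.03,-.015,0,.015,.03):
    r=prof([np.r_[(o['eef_pos']+T.apply([a,w,0]))[:2],z] for a in s]);print(w,' '.join(f'{int(a*1000+.5)}:{b[2]},{b[1]},{b[0]}' for a,b in zip(s,r)))
s=np.arange(-.06,.0601,.004);r=prof([np.r_[(o['eef_pos']+T.apply([.025,a,0]))[:2],z] for a in s]);print(' '.join(f'{int(round(a*1000))}:{b[2]},{b[1]},{b[0]}' for a,b in zip(s,r)))
E
```

```text
-0.03 20:126,131,97 22:127,132,97 24:129,133,99 26:127,132,98 28:123,129,94 30:127,132,98 32:124,130,94 34:126,131,96 36:124,129,94 38:92,97,68 40:66,69,47 42:71,74,51 44:73,74,51 46:88,73,49 48:102,79,54 50:104,80,53 52:109,84,57 54:111,85,58 56:108,83,56 58:107,83,57 60:109,84,58 62:111,86,60 64:154,109,74 66:157,119,81 68:217,177,123 70:217,178,124 72:142,120,90 74:99,97,89 76:99,96,89 78:220,214,193 80:230,226,208
-0.015 20:125,130,96 22:125,129,95 24:127,131,98 26:127,131,98 28:121,128,93 30:126,130,97 32:125,129,96 34:125,129,95 36:123,128,94 38:115,121,87 40:84,88,60 42:61,64,43 44:61,63,42 46:63,64,43 48:63,64,43 50:65,64,45 52:65,65,44 54:73,70,48 56:228,195,134 58:230,197,136 60:230,197,136 62:229,197,136 64:185,138,94 66:164,126,86 68:230,198,138 70:230,199,139 72:220,186,130 74:72,68,60 76:76,72,64 78:220,214,193 80:230,225,206
0 20:138,142,106 22:136,140,105 24:139,143,107 26:133,138,102 28:130,136,100 30:130,135,100 32:128,134,99 34:132,135,102 36:126,131,96 38:113,119,85 40:83,88,60 42:59,61,40 44:61,62,41 46:59,60,40 48:62,62,42 50:64,63,44 52:63,63,42 54:65,63,43 56:
[... 810 characters left out ...]
0,114,79 48:144,109,75 50:147,113,78 52:146,111,76 54:150,115,79 56:148,113,79 58:166,124,86 60:164,122,84 62:173,129,89 64:171,129,89 66:211,195,135 68:232,224,157 70:232,225,157 72:229,220,153 74:177,128,89 76:190,136,95 78:220,215,192 80:230,226,206
-60:24,23,23 -56:26,24,26 -52:26,24,24 -48:41,37,32 -44:118,116,80 -40:130,135,100 -36:132,135,101 -32:127,133,98 -28:128,133,99 -24:128,132,98 -20:127,131,98 -16:130,134,101 -12:133,138,103 -8:137,143,107 -4:138,143,107 0:136,140,106 4:121,127,94 8:124,128,96 12:123,128,94 16:125,130,97 20:123,128,95 24:120,125,93 28:116,121,89 32:120,124,92 36:126,131,98 40:105,108,82 44:183,179,160 48:182,178,159 52:183,180,161 56:183,178,160 60:184,180,161
```

```bash
python3 -m jog '[{"x":0.003,"y":-0.001,"z":0.0,"ax":0.0,"ay":0.0,"az":0.0},{"x":0.005,"y":-0.002,"z":0.006,"ax":0.0,"ay":0.0,"az":-0.006},{"x":0.005,"y":-0.002,"z":0.014,"ax":0.0,"ay":0.0,"az":-0.006},{"x":0.005,"y":-0.002,"z":0.02,"ax":0.0,"ay":0.0,"az":-0.006},{"x":0.005,"y":-0.002,"z":0.026,"ax":0.0,"ay":0.0,"az":-0.006},{"x":0.005,"y":-0.002,"z":0.031,"ax":0.0,"ay":0.0,"az":-0.006},{"x":0.005,"y":-0.002,"z":0.031,"ax":0.0,"ay":0.0,"az":-0.006},{"x":0.005,"y":-0.002,"z":0.031,"ax":0.0,"ay":0.0,"az":-0.006}]'
python3 - <<'E'
from h import *
delta([.5786,.1823,.107],np.radians(6))
E
```

```text
t: 47.85
eef_pos: [0.5777, 0.1831, 0.1092]
tool_rot: [0.0, 0.669, 0.744, -0.0]
contact_force: [-0.1, 0.5, -2.3]
gripper_width: 0.172
grasp_force: 58.9
shift [-0.0009  0.0008  0.0022] az 0.0011 full 0.0011
```

```bash
python3 -m jog '[{"x":-0.001,"y":0.001,"z":0.001,"ax":0.0,"ay":0.0,"az":0.0},{"x":-0.001,"y":0.001,"z":0.002,"ax":0.0,"ay":0.0,"az":0.0},{"x":-0.001,"y":0.001,"z":0.003,"ax":0.0,"ay":0.0,"az":0.0},{"x":-0.001,"y":0.001,"z":0.003,"ax":0.0,"ay":0.0,"az":0.0}]'
```

```text
t: 48.25
eef_pos: [0.5791, 0.1822, 0.1073]
tool_rot: [0.0, 0.669, 0.743, 0.0]
contact_force: [-3.0, -1.2, 6.1]
gripper_width: 0.174
grasp_force: 59.5
```

```bash
python3 -m jog '[{"x":0.0,"y":0.0,"z":0.0,"ax":0.0,"ay":0.0,"az":0.0},{"x":0.0,"y":0.0,"z":0.0,"ax":0.0,"ay":0.0,"az":0.0},{"x":0.0,"y":0.0,"z":0.0,"ax":0.0,"ay":0.0,"az":0.0},{"x":0.0,"y":0.0,"z":-0.01,"ax":0.0,"ay":0.0,"az":0.0},{"x":0.0,"y":0.0,"z":-0.03,"ax":0.0,"ay":0.0,"az":0.0},{"x":0.0,"y":0.0,"z":-0.06,"ax":0.0,"ay":0.0,"az":0.0},{"x":0.0,"y":0.0,"z":-0.1,"ax":0.0,"ay":0.0,"az":0.0},{"x":0.0,"y":0.0,"z":-0.15,"ax":0.0,"ay":0.0,"az":0.0},{"x":0.0,"y":0.0,"z":-0.19,"ax":0.0,"ay":0.0,"az":0.0},{"x":0.0,"y":0.0,"z":-0.19,"ax":0.0,"ay":0.0,"az":0.0}]' 0.5
python3 - <<'E'
from h import *
p,im=snap('wrist','w23');o=get_obs();print(o['q'].round(2))
for z in(.083,.089,.095): print('tin',z,sq(im,p,(.5789,.1793),.0435,z,yr=(-.15,.35),sp=.012))
print('Nrim',circ(im,p,(.4445,.165),.0355,.093,span=.012),'Nsauc',circ(im,p,(.4445,.165),.062,.021,span=.01))
print('px',w2px(p,[[.5789,.1793,.09],[.4445,.165,.09],[.464,-.03,.06],[.598,-.0155,.14]]).round())
# rib visibility: recess square outer/inner
for z,h in((.014,.049),(.014,.0515)): print('recess',sq(im,p,(.5789,.1793),h,z,yr=(.02,.2),sp=.008))
E
```

```text
t: 49.25
eef_pos: [0.582, 0.1828, 0.3037]
tool_rot: [0.002, 0.669, 0.743, 0.006]
contact_force: [0.6, 0.1, 0.2]
gripper_width: 0.5
grasp_force: 0.0
[-0.74  0.32  0.43  1.67 -0.15  1.18 -0.17]
tin 0.083 (array([0.5744, 0.1771]), np.float64(5.64), np.float32(-0.343))
tin 0.089 (array([0.5781, 0.1793]), np.float64(4.99), np.float64(-0.356))
tin 0.095 (array([0.5772, 0.1804]), np.float64(5.31), np.float64(-0.352))
Nrim [0.4321 0.4445 0.1675] Nsauc [0.5259 0.443  0.165 ]
px [[251. 169.]
 [134. 169.]
 [157. 296.]
 [250. 336.]]
recess (array([0.5825, 0.1736]), np.float64(5.36), np.float64(-0.256))
recess (array([0.5852, 0.1713]), np.float64(5.63), np.float64(-0.264))
```

```bash
python3 -m jog '[{"x":0.25,"y":-0.05,"z":0.0,"ax":0.0,"ay":0.0,"az":0.0},{"x":0.25,"y":-0.05,"z":0.0,"ax":0.0,"ay":0.0,"az":0.0},{"x":0.25,"y":-0.05,"z":0.0,"ax":0.0,"ay":0.0,"az":0.0},{"x":0.25,"y":-0.05,"z":0.0,"ax":0.0,"ay":0.0,"az":0.0},{"x":0.25,"y":-0.05,"z":0.0,"ax":0.0,"ay":0.0,"az":0.0},{"x":0.25,"y":-0.05,"z":0.0,"ax":0.0,"ay":0.0,"az":0.0},{"x":0.25,"y":-0.05,"z":0.0,"ax":0.0,"ay":0.0,"az":0.0}]'
python3 - <<'E'
from h import *
p,im=snap('top','t24')
print('cup',circ(im,p,(.464,-.03),.030,.067,span=.01),'saucer',circ(im,p,(.464,-.03),.056,.021,span=.01))
print('can',circ(im,p,(.598,-.0155),.0355,.149,span=.01))
print('nmug',circ(im,p,(.4445,.165),.0355,.093,span=.012),circ(im,p,(.4445,.165),.062,.021,span=.01))
print('tin',sq(im,p,(.5789,.1793),.0435,.089,yr=(-.15,.35),sp=.012))
d0=cv2.imread('pics/top0.png').astype(int)
for n,(u,v) in dict(gmug=(117,213)).items(): print(n,np.abs(im[v-18:v+25,u-20:u+20].astype(int)-d0[v-18:v+25,u-20:u+20]).mean())
q,s=snap('side','s24');rim(s,q,(.464,-.030,.067),.030)
E
```

```text
t: 50.0
eef_pos: [0.5006, 0.4275, 0.2946]
tool_rot: [-0.0, 0.667, 0.745, -0.001]
contact_force: [1.1, -0.4, 0.4]
gripper_width: 0.495
grasp_force: 0.0
cup [ 0.0972  0.466  -0.0265] saucer [ 0.0717  0.47   -0.035 ]
can [ 0.0824  0.5985 -0.014 ]
nmug [0.2775 0.4495 0.1705] [0.4677 0.444  0.1725]
tin (array([0.5777, 0.1799]), np.float64(10.77), np.float64(-0.231))
gmug 4.1195736434108525
[ 0.4652 -0.0318  0.0699] tilt xy deg [-4.3  3.9] -0.222
```

```bash
python3 - <<'E'
from station import *
print(hand_in())
E
```

```text
the job is handed in; nothing more can be done
None
```

I laid the tray in the order you asked and handed it in at about 50 s. The last camera fits put each piece in its place and the green mug looked unmoved, though tilt readings on the white cup and the tin's turn were too noisy to confirm exactly.

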